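# Lay out the bench for a plate set-up

## Task

Lay out the bench for filling the sample plate; 'in front' means on the robot's side. Put the white trough in front of the sample plate and the aluminium cooling block in front of the green tube rack, each centred on its neighbour, squared up with it, and leaving a 30 mm gap; set the orange strip holder centred on top of the cooling block, lying the same way; and stand the amber bottle midway between plate and rack. Keep the amber bottle upright and leave the clear bottle, the timer and the tip box where they are.

Things in the scene. Friction and masses are not known exactly. Their poses are not given: they have to be found in the camera images.
- plate: the sample plate: a white 96-well plate on a dark blue base, fixed to the bench. Base 92 (x) by 134 (y) mm, 34 mm tall in all. Origin: centre of the underside; its x axis points away from the robot (so its front is -x), y to the left along its long side, z up; its axes are within 0.2 rad of the world's
- rack: the green tube rack with red, yellow and white capped tubes, fixed. 90 (x) by 100 (y) mm, 54 mm tall to the caps. Origin: centre of the underside; x points away from the robot (front is -x), y left, z up; within 0.25 rad of the world's. Plate and rack stand side by side along the plate's y axis (to 0.06 rad), 228 to 244 mm between centres, either one on the left
- trough: white open rectangular reagent trough, loose, 70 g. 46 (x) by 120 (y) mm, 32 mm tall, walls and floor 4 mm. Origin: centre of the underside, z up, y along the long side; empty
- block: aluminium cooling block with rows of small dark wells in its flat top, loose, about 0.45 kg. 54 (x) by 90 (y) mm, 40 mm tall. Origin: centre of the underside, z up, y along the long side
- strip: orange strip holder carrying a row of eight white tube caps, loose, 50 g. 26 (x) by 84 (y) mm; the orange body is 16 mm tall, 22 mm with the caps. Origin: centre of the underside, z up, y along the row
- amber: amber brown bottle with a white cap, loose, about 90 g, diameter 40 mm, 80 mm tall with a straight side up to about 45 mm. Origin: centre of the underside, z up
- clear: bystander: clear pale bottle with a blue cap, loose, diameter 40 mm, 80 mm tall, origin at the centre of the underside; not to be moved
- timer: bystander: flat grey bench timer, 55 (x) by 70 (y) by 18 mm, loose, origin at the centre of the underside; not to be moved
- tips: bystander: blue box of pipette tips with white dots on top, 80 (x) by 118 (y) by 45 mm, loose, origin at the centre of the underside; not to be moved
Things that resemble listed ones, but are neither listed nor needed, are in the scene too. There is more than one size of the amber; the job needs the smallest. What is shaped like the block but yellow is not meant.

How it is judged:
By the outcome, as a careful person would: the job done as asked, in the order asked, and still so for the second after the job is handed in, with the robot touching nothing.
It also fails if it takes over 120 s, if anything falls off the work surface, if the arm or the gripper's body presses on something with over 40 N, if the wrist force passes 120 N, or if a joint passes its speed limit or range.

## Robot

A 6-joint arm with a two-finger parallel gripper is mounted at the origin on the work surface. World frame = base frame: x ahead of the robot, y to its left, z up, the work surface at z = 0. Lengths are in mm, angles in rad, forces in N, time in s.
With the tool pointing down it reaches from about 425 to 950 mm from the base axis. Payload 3.5 kg.
Tool frame: the origin (TCP) lies midway between the tips of the shut fingers; the grasp point (between the pads) lies 19 mm behind it; x points along the fingers, y is the direction in which the jaws open and shut, and the axes are right-handed (so a half turn about x gives the same grasp; the last joint's range is limited). The gripper opens to 85 mm and grips with 20 to 120 N. Pads are 22 mm wide; open, the fingers measure 114 mm over their backs; the gripper's body (76 mm by 85 mm) begins 54 mm behind the grasp point. The pads swing forward as they close: fully open they stand 13 mm farther back than shut.
Start: joints at [0.975, 0.286, 1.577, -0, 1.279, -0.15], TCP at [291.01, 609.032, 231.325] pointing down, gripper open.
Joint ranges: [-2.77, 2.77], [-0.9, 2.22], [0.21, 2.48], [-1.53, 4.67], [0.24, 2.81], [-2.84, 2.84]. Speed limits (rad/s): [2.79, 2.79, 3.14, 3.14, 3.14, 3.14].

## Interface

Orientations are given as a unit quaternion [w, x, y, z].
In Python, from workcell import ctrl gives the robot as it stands. The module is installed in compiled form; this text tells all that it offers.
- The arm moves only by the tool carry_out, never from a script. Its argument "commands" is a list of rows, each a list of 2 entries, a list of its own where there are three numbers: the shift along the tool's x, y, z in m, then the turn about the tool's x in rad. A call has 1 to 20 rows; each row is the pose to reach, as a shift and turn from the pose commanded when the call began, along the tool's axes at that moment; what a row does not reach only later rows make up. A row lasts 1/12 s, in which the tool goes at most 41.7 mm and 7.16 degrees, less where a joint would pass 70% of its speed; a pose out of reach is approached as far as the arm can. A call with a gripper value outside its range is refused whole. "grip" is the opening, from 0 (shut) to 1 (fully open), set as the call begins (left out, the last holds). The fingers move at their own pace and stop on an object; "squeeze" is the grip in N (left out, the last holds). Time passes only in rows, so rows that repeat a pose let the fingers close. It gives the time, the measured TCP pose, the force and the opening at its end, in the units of the state.
- ctrl.state(): the state, without advancing time (a new reading comes with each control period).
- ctrl.get_image(name): name is "side" or "top"; returns a dict with "image" (420x560x3 uint8, blue, green, red), "mtx" (3x3 intrinsics, pixels), "origin" and "orientation" of the camera in the world. Camera axes: x right, y down, z forward; pixel columns grow to the right and rows downward; lengths in mm; the calibration is good to about 2 mm. A picture is of the moment at which its call begins. There is no depth.
- ctrl.finish_job(): hands the job in, once; it reports no verdict.
The state is a dict: "time_s": time; "joint_positions": joint angles; "joint_velocities": joint speeds; "joint_efforts": joint torques, N m; "tcp_pos": TCP position; "ee_rot": TCP orientation; "force": force on the tool from outside, world axes, zero at the start; "torque": the same for the moment, N m; "finger_gap": finger opening in mm.
Only numpy, scipy, OpenCV 4.12 (cv2) and the standard library are available. Lean on these libraries where they do the work, as an engineer would, in place of code of your own. Each camera call takes 0.05 s, during which the arm holds its last target.

## Working session

There is one attempt and no reset: what is moved stays moved. The work goes in short steps, Python scripts to look and compute and a tool call to move; the robot and the scene stay as the last step left them, time stands still between calls to the robot, and variables do not carry over. Pictures are saved under pics/ and viewed, and the job is handed in when it is done.

Besides the shell and the picture viewer there is one more tool, called after ">>>" as name(argument=value, ...), one argument or row to a line, values as JSON. carry_out: Moves the arm, as the interface text tells. Its arguments: {"type":"object","properties":{"commands":{"type":"array","items":{"type":"array"}},"grip":{"type":"number"},"squeeze":{"type":"number"}},"required":["commands"]}

```bash
mkdir -p pics; ls; python3 - <<'E'
from workcell import ctrl
import cv2,json
s=ctrl.state()
for k,v in s.items(): print(k,v)
for n in("side","top"):
    d=ctrl.get_image(n); cv2.imwrite(f"pics/{n}0.png",d["image"]); print(n,d["mtx"],d["origin"],d["orientation"])
E
```

```text
pics
time_s 0.0
joint_positions [ 9.74988198e-01  2.87206609e-01  1.57817351e+00 -8.27311325e-06
  1.27858683e+00 -1.49994516e-01]
joint_velocities [-0.00018946 -0.00115717 -0.00190299 -0.00041346  0.00021691  0.00230614]
joint_efforts [-2.95826258e-04 -4.05967569e+01 -2.92633867e+01 -5.34841922e-05
  5.53684251e-03 -7.90031464e-06]
tcp_pos [290.65589225 608.49256243 229.92176361]
ee_rot [ 0.68930872  0.15553317  0.68991515 -0.1570987 ]
force [-0.49603207 -0.21298862  0.01781995]
torque [ 0.03677931 -0.04366994  0.0019599 ]
finger_gap 85.30558955779145
side [[508.74045173   0.         273.58856459]
 [  0.         508.74045173 214.23628023]
 [  0.           0.           1.        ]] [   24.12534627 -1029.85103463   654.96464867] [-0.50080283  0.83156661 -0.20838464  0.11945432]
top [[393.54299606   0.         280.71293268]
 [  0.         393.54299606 217.42068936]
 [  0.           0.           1.        ]] [ 366.2706132    12.16007342 1022.47239037] [-0.05597709  0.71323288 -0.69549964  0.06667587]
```

View pics/top0.png

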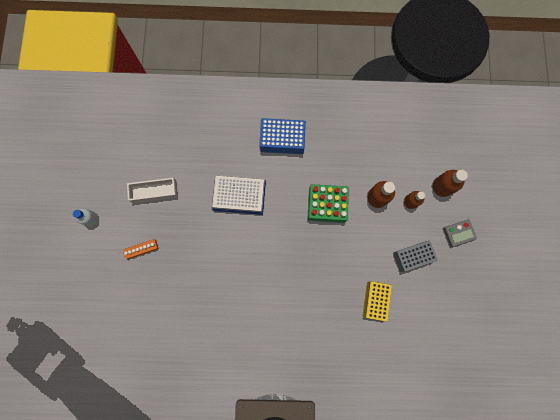

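View pics/side0.png

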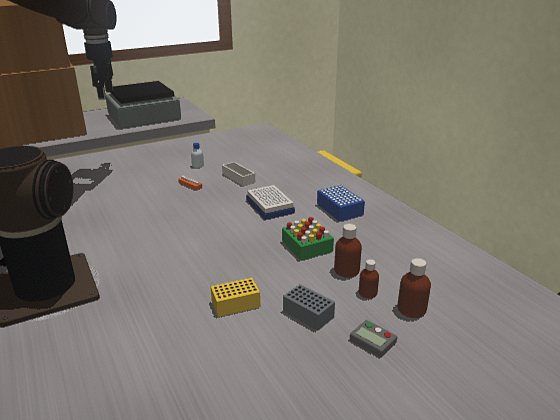

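```bash
cat > h.py <<'E'
import numpy as np,cv2
from scipy.spatial.transform import Rotation as R
from scipy.optimize import least_squares,minimize
from workcell import ctrl
def cam(d):
    q=d["orientation"];return dict(K=np.array(d["mtx"]),o=np.array(d["origin"]),R=R.from_quat([q[1],q[2],q[3],q[0]]).as_matrix(),im=d["image"])
def proj(c,P):
    p=(np.atleast_2d(P)-c["o"])@c["R"]; p=p@c["K"].T; return p[:,:2]/p[:,2:]
def ray(c,uv,z):
    d=c["R"]@np.linalg.solve(c["K"],[uv[0],uv[1],1.]); return c["o"]+d*(z-c["o"][2])/d[2]
def box(x,y,t,sx,sy,z0,z1):
    c,s=np.cos(t),np.sin(t);out=[]
    for z in(z0,z1):
        for a,b in((-1,-1),(1,-1),(1,1),(-1,1)):
            u,v=a*sx/2,b*sy/2; out.append([x+c*u-s*v,y+s*u+c*v,z])
    return np.array(out)
def crop(im,x0,y0,w,h,f): return cv2.resize(im[y0:y0+h,x0:x0+w],None,fx=f,fy=f,interpolation=cv2.INTER_CUBIC)
def both(): return {n:cam(ctrl.get_image(n)) for n in("side","top")}
E
python3 - <<'E'
from h import *
t=cv2.imread("pics/top0.png");s=cv2.imread("pics/side0.png")
cv2.imwrite("pics/t_l.png",crop(t,60,160,220,110,3.6))
cv2.imwrite("pics/t_r.png",crop(t,290,160,200,170,3.5))
cv2.imwrite("pics/s_r.png",crop(s,200,210,240,150,3.3))
cv2.imwrite("pics/s_l.png",crop(s,160,130,190,135,4))
from h import *
C=both()
print(ray(C["top"],(275,405),0), C["side"]["R"][:,2],C["top"]["R"][:,2])
np.savez("cams.npz",**{n+k:C[n][k] for n in C for k in C[n]})
E
```

```text
[82.05673301  1.70034556  0.        ] [ 0.40738769  0.78311693 -0.46985438] [ 0.17297495 -0.01289668 -0.98484179]
```

View pics/t_l.png

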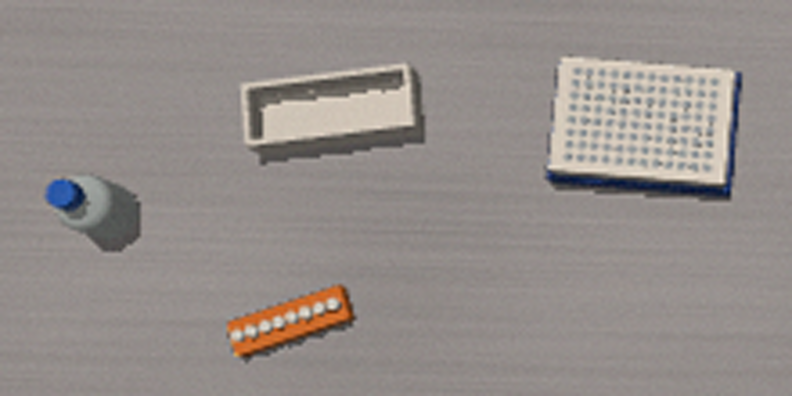

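View pics/t_r.png

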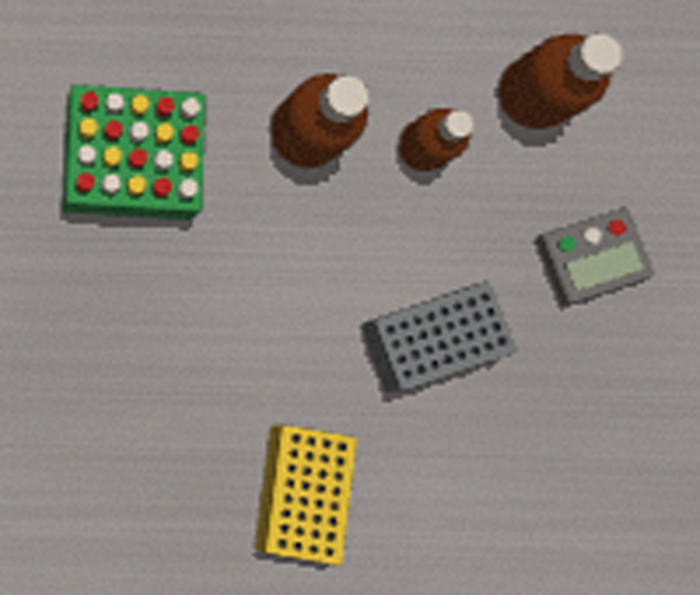

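View pics/s_r.png

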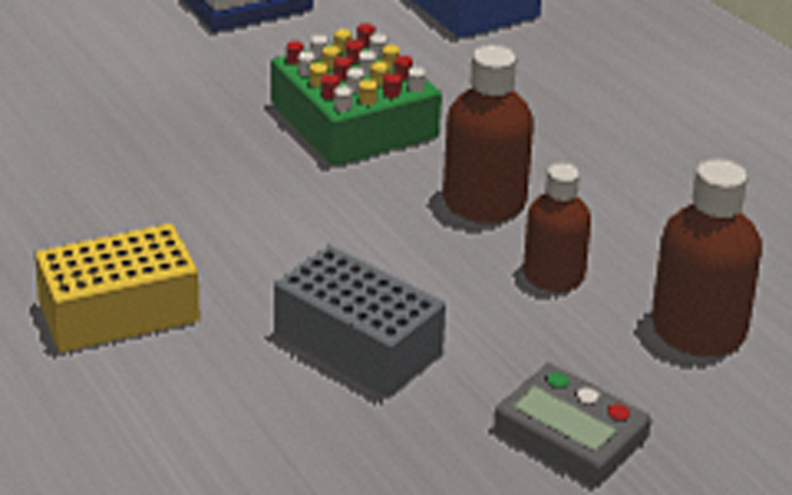

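View pics/s_l.png

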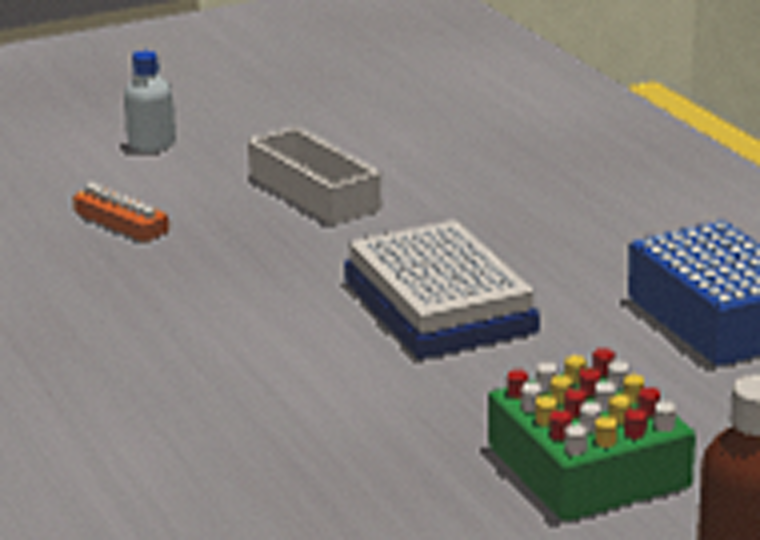

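Candidates in the top image: amber bottles at (382,193), (415,200) and (450,183), of which (415,200) is the smallest. Blocks at (416,257) grey and (378,302) yellow, so the grey one. The grey timer at (460,234) has a screen and buttons. There is one white trough at (152,191) and one orange strip at (140,249). The close crops confirm these choices. Next I fit the poses.

```bash
cat >> h.py <<'E'
EDT=[(4,5),(5,6),(6,7),(7,4)]; EDV=[(0,4),(1,5),(2,6),(3,7)]; EDB=[(0,1),(1,2),(2,3),(3,0)]
def gradmaps(im,s=0.8):
    f=cv2.GaussianBlur(im.astype(np.float32),(0,0),s)
    return cv2.Sobel(f,cv2.CV_32F,1,0,ksize=3)/8,cv2.Sobel(f,cv2.CV_32F,0,1,ksize=3)/8
def edgescore(g,p0,p1,n=40):
    t=np.linspace(.06,.94,n)[:,None];P=(p0+(p1-p0)*t).astype(np.float32)
    d=p1-p0;d=d/np.linalg.norm(d);nx,ny=-d[1],d[0]
    gx=cv2.remap(g[0],P[:,0][None],P[:,1][None],cv2.INTER_CUBIC)[0];gy=cv2.remap(g[1],P[:,0][None],P[:,1][None],cv2.INTER_CUBIC)[0]
    return np.sqrt(((gx*nx+gy*ny)**2).sum(1)+.01).mean()*min(1,np.linalg.norm(p1-p0)/20)
def fitbox(C,init,sx,sy,z0,z1,views=("side","top"),edges=None,fz=False,span=(6,6,.08)):
    """maximise edge strength of top-face outline (+visible hull edges)"""
    G={n:[gradmaps(C[n]["im"],s) for s in(1.6,.8)] for n in views}
    def sc(p,l):
        B=box(p[0],p[1],p[2],sx,sy,z0,p[3] if fz else z1);tot=0
        for n in views:
            q=proj(C[n],B)
            for a,b in (edges[n] if edges else EDT): tot+=edgescore(G[n][l],q[a],q[b])
        return -tot
    best=np.array(list(init)+([z1] if fz else []),float)
    for l in (0,1):
        r=None
        for k in range(12):
            st=best+ (np.random.default_rng(k).uniform(-1,1,len(best))*np.array(list(span)+[4]*fz)/(1+2*l) if k else 0)
            m=minimize(sc,st,args=(l,),method="Nelder-Mead",options=dict(initial_simplex=[st]+[st+np.eye(len(st))[i]*([3,3,.05]+[3]*fz)[i] for i in range(len(st))],xatol=.02,fatol=.01))
            if r is None or m.fun<r.fun:r=m
        best=r.x
    return best,-r.fun
def overlay(C,items,name,fn,cr=None,f=1):
    im=cv2.resize(C[name]["im"],None,fx=f,fy=f,interpolation=cv2.INTER_CUBIC)
    for B in items:
        q=((proj(C[name],B)+.5)*f-.5)
        for a,b in EDT+EDV+EDB: cv2.line(im,tuple(int(v) for v in np.round(q[a])),tuple(int(v) for v in np.round(q[b])),(255,0,255) if (a,b) in EDT else (0,255,0),1)
    if cr: x,y,w,h=[int(v*f) for v in cr]; im=im[y:y+h,x:x+w]
    cv2.imwrite(fn,im)
E
cat > m1.py <<'E'
from h import *
d=np.load("cams.npz");C={n:{k:d[n+k] for k in("K","o","R","im")} for n in("side","top")}
T=C["top"]
def g(c): # from top crop corners at height z -> init
    pass
L=lambda u,v:(60+u/3.6-.36,160+v/3.6-.36); Rr=lambda u,v:(290+u/3.5-.36,160+v/3.5-.36)
obj={
"plate":([L(560,58),L(738,70),L(725,186),L(550,173)],34),
"rack":([Rr(70,86),Rr(207,96),Rr(202,210),Rr(66,203)],40),
"trough":([L(242,84),L(408,65),L(414,128),L(248,145)],32),
"block":([Rr(373,320),Rr(490,280),Rr(517,350),Rr(390,393)],40),
"strip":([L(228,322),L(344,284),L(352,312),L(237,352)],16),
}
init={}
for k,(c,z) in obj.items():
    P=np.array([ray(T,p,z) for p in c]);m=P.mean(0)
    e=lambda a,b:np.linalg.norm(P[a]-P[b])
    yv=P[0]+P[3]-P[1]-P[2]; th=np.arctan2(-yv[0],yv[1])
    init[k]=(m[0],m[1],th); print(k,m.round(1),round(th,3),"long",round((e(0,1)+e(2,3))/2,1),"short",round((e(1,2)+e(3,0))/2,1))
E
python3 m1.py
```

```text
plate [599.9 109.7  34. ] -0.045 long 126.4 short 85.0
rack [ 582.1 -122.2   40. ] -0.036 long 100.0 short 86.5
trough [605.8 335.2  32. ] 0.14 long 118.0 short 46.1
block [ 451.  -342.4   40. ] 0.344 long 94.5 short 52.8
strip [455.  354.6  16. ] 0.36 long 84.2 short 21.8
```

```bash
cat > m2.py <<'E'
from m1 import *
dims={"plate":(85.5,127.5,0,34),"rack":(90,100,0,42),"trough":(46,120,0,32),"block":(54,90,0,40),"strip":(26,84,0,16)}
if __name__=="__main__":
  res={}
  for k in dims:
    for v in(("side","top"),("top",),("side",)):
        r,s=fitbox(C,init[k],*dims[k],views=v);print(k,v,r.round(3),round(s,1))
        if len(v)==2: res[k]=r
    r,s=fitbox(C,res[k],*dims[k],fz=True);print("  free z",r.round(3),round(s,1))
  import json;json.dump({k:list(v) for k,v in res.items()},open("fit0.json","w"))
  I=[box(*res[k],*dims[k]) for k in res]
  overlay(C,I,"top","pics/ov_t1.png",(110,170,250,90),3); overlay(C,I,"side","pics/ov_s1.png",(170,150,180,120),4)
  overlay(C,I,"top","pics/ov_t2.png",(290,160,160,120),4); overlay(C,I,"side","pics/ov_s2.png",(240,210,150,130),4)
E
python3 m2.py
```

```text
plate [599.9 109.7  34. ] -0.045 long 126.4 short 85.0
rack [ 582.1 -122.2   40. ] -0.036 long 100.0 short 86.5
trough [605.8 335.2  32. ] 0.14 long 118.0 short 46.1
block [ 451.  -342.4   40. ] 0.344 long 94.5 short 52.8
strip [455.  354.6  16. ] 0.36 long 84.2 short 21.8
plate ('side', 'top') [ 6.01960e+02  1.10722e+02 -5.20000e-02] 414.3
plate ('top',) [ 6.01251e+02  1.11177e+02 -5.20000e-02] 255.2
plate ('side',) [ 6.03383e+02  1.07232e+02 -5.60000e-02] 193.3
  free z [ 6.02525e+02  1.11009e+02 -5.20000e-02  3.27890e+01] 421.8
rack ('side', 'top') [ 5.83320e+02 -1.19565e+02 -3.70000e-02] 243.1
rack ('top',) [ 5.67561e+02 -1.18305e+02 -4.50000e-02] 149.7
rack ('side',) [ 5.83646e+02 -1.29608e+02 -5.90000e-02] 112.8
  free z [ 5.84841e+02 -1.18687e+02 -1.90000e-02  3.49130e+01] 259.2
trough ('side', 'top') [6.04875e+02 3.29353e+02 1.56000e-01] 261.2
trough ('top',) [6.03778e+02 3.36200e+02 1.49000e-01] 161.0
trough ('side',) [6.05037e+02 3.26966e+02 1.54000e-01] 106.1
  free z [6.08878e+02 3.35244e+02 1.54000e-01 2.77950e+01] 263.6
block ('side', 'top') [ 4.52145e+02 -3.43365e+02  3.47000e-01] 183.2
block ('top',) [ 4.42551e+02 -3.34846e+02  3.01000e-01] 110.7
block ('side',) [ 4.53181e+02 -3.49107e+02  3.47000e-01] 124.6
  free z [ 4.53711e+02 -3.45404e+02  3.54000e-01  3.66240e+01] 223.1
strip ('side', 'top') [4.48047e+02 3.51088e+02 3.80000e-01] 200.7
strip ('top',) [4.54214e+02 3.54239e+02 3.58000e-01] 125.1
strip ('side',) [4.41228e+02 3.19656e+02 3.76000e-01] 96.9
  free z [ 4.49684e+02  3.56034e+02  3.75000e-01 -7.20000e-02] 214.6
```

View pics/ov_t1.png

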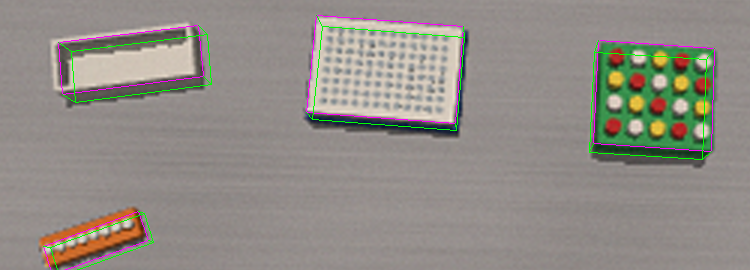

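View pics/ov_s1.png

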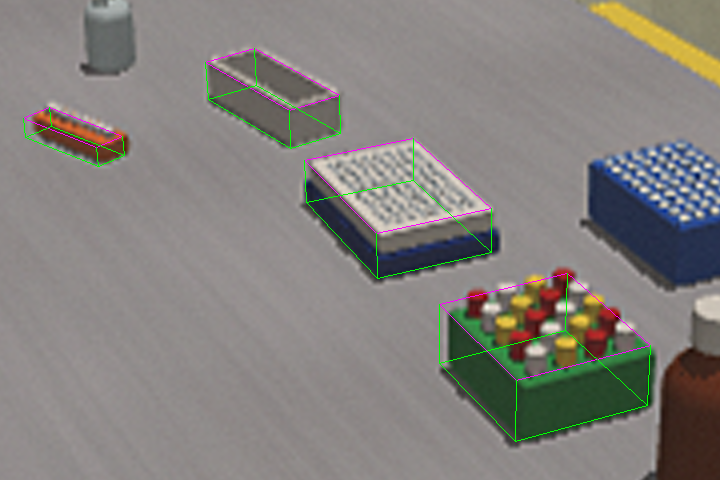

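View pics/ov_t2.png

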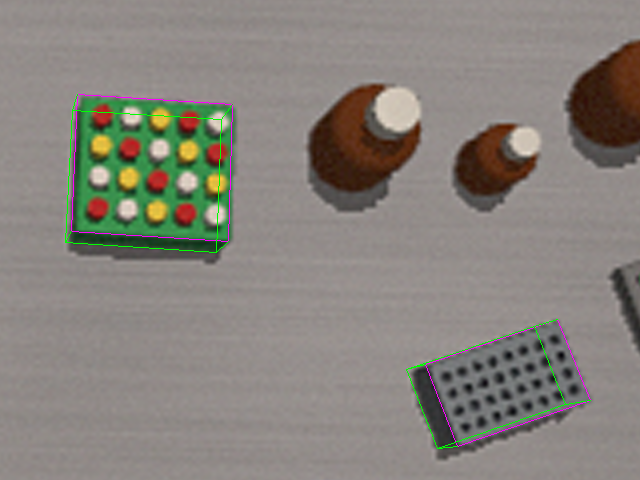

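View pics/ov_s2.png

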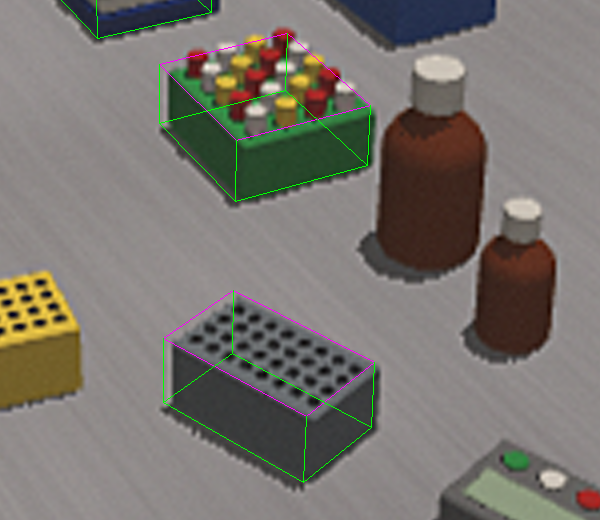

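```bash
python3 - <<'E'
from h import *
t=cv2.imread("pics/top0.png");s=cv2.imread("pics/side0.png")
def two(a,b,fn):
    h=max(a.shape[0],b.shape[0]);f=lambda m:cv2.copyMakeBorder(m,0,h-m.shape[0],0,6,cv2.BORDER_CONSTANT)
    cv2.imwrite(fn,np.hstack([f(a),f(b)]));print(fn,f(a).shape[1]+f(b).shape[1],h)
two(crop(t,302,180,52,50,8),crop(s,278,213,60,48,6),"pics/z_rack.png")
two(crop(t,208,172,62,46,7),crop(s,242,182,58,40,6),"pics/z_plate.png")
two(crop(t,122,175,60,32,7),crop(s,216,158,44,32,8),"pics/z_trough.png")
two(crop(t,392,236,48,42,8),crop(s,278,282,62,52,6),"pics/z_block.png")
two(crop(t,118,236,44,28,9),crop(s,174,172,32,22,10),"pics/z_strip.png")
E
```

```text
pics/z_rack.png 788 400
pics/z_plate.png 794 322
pics/z_trough.png 784 256
pics/z_block.png 768 336
pics/z_strip.png 728 252
```

View pics/z_rack.png

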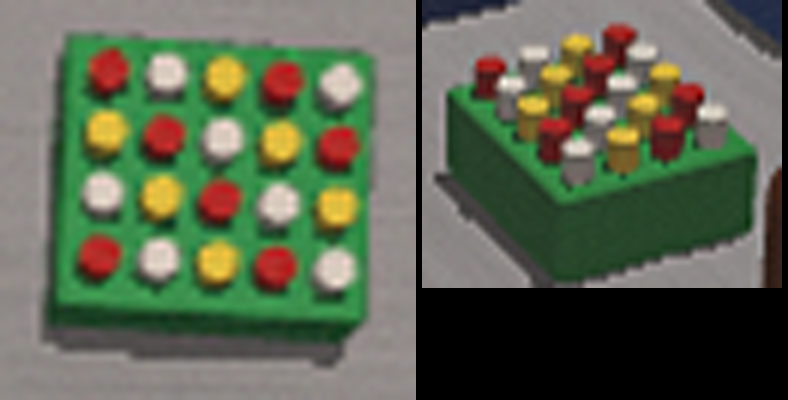

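View pics/z_plate.png

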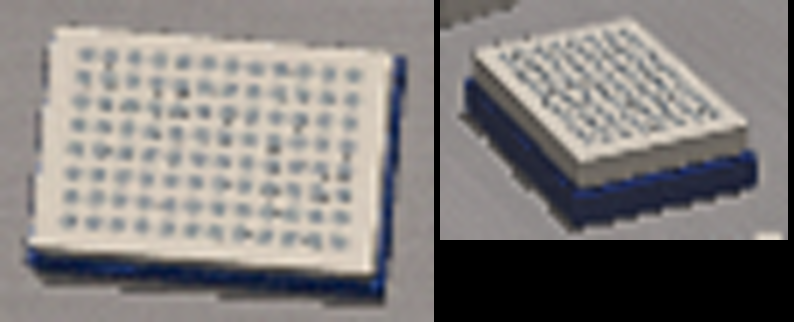

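View pics/z_trough.png

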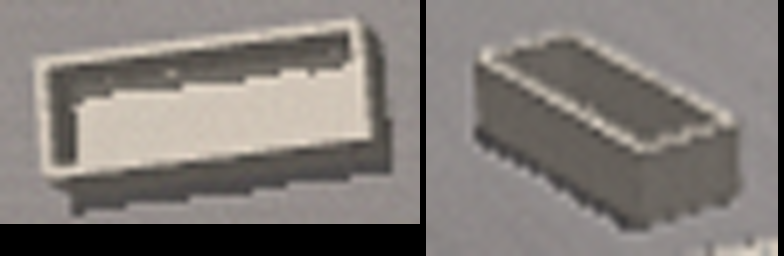

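View pics/z_block.png

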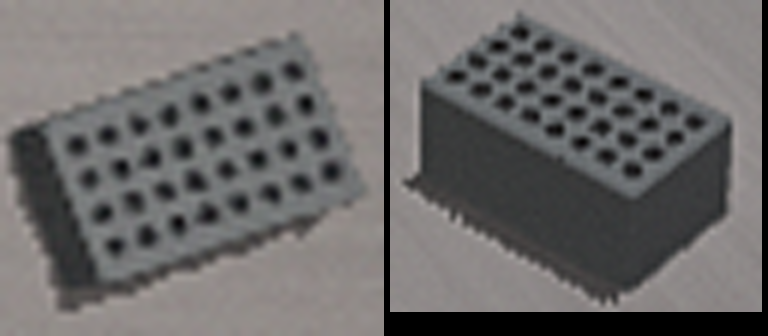

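View pics/z_strip.png

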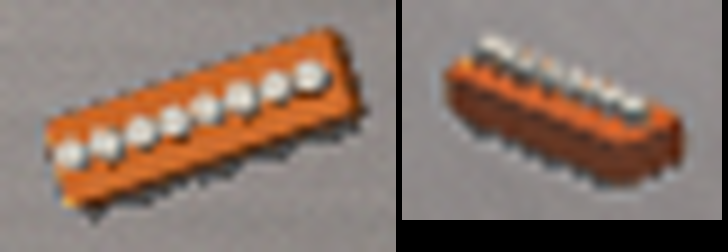

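```bash
cat > m3.py <<'E'
from h import *
d=np.load("cams.npz");C={n:{k:d[n+k] for k in("K","o","R","im")} for n in("side","top")}
# (view, origin, f, xoff, {idx:(u,v)}), idx 0-3 base bottom, 4-7 top
D={
"rack":[("top",(302,180),8,0,{6:(66,35),5:(374,55),4:(366,322),7:(55,305)}),
 ("side",(278,213),6,422,{7:(447,92),4:(563,200),5:(755,150),3:(447,170),0:(553,281),1:(752,230)})],
"plate":[("top",(208,172),7,0,{6:(55,27),5:(397,52),4:(378,275),7:(32,243),0:(383,298),3:(30,270)}),
 ("side",(242,182),6,440,{7:(472,50),6:(633,18),5:(747,125),4:(580,165),3:(467,115),0:(573,230),1:(757,185)})],
"trough":[("top",(122,175),7,0,{6:(35,58),5:(358,17),4:(374,138),7:(48,180)}),
 ("side",(216,158),8,426,{7:(477,57),6:(575,33),5:(735,122),4:(640,152),3:(477,132),0:(632,228),1:(738,190)})],
"block":[("top",(392,236),8,0,{6:(48,128),5:(300,36),4:(365,190),7:(100,283)}),
 ("side",(278,282),6,390,{7:(422,85),6:(520,14),5:(730,125),4:(633,198),3:(422,180),0:(617,297),1:(727,212)})],
"strip":[("top",(118,236),9,0,{6:(48,122),5:(333,28),4:(355,105),7:(68,200)})]}
top={"rack":(90,100),"plate":(85,127),"trough":(46,120),"block":(54,90),"strip":(26,84)}
bot=dict(top,plate=(92,134)); H0={"rack":40,"plate":34,"trough":32,"block":40,"strip":16}
ini={"plate":(600,110,-.045),"rack":(582,-122,-.036),"trough":(606,335,.14),"block":(451,-342,.344),"strip":(455,355,.36)}
ks=list(D)
def model(k,p):
    a=box(*p[:3],*top[k],0,p[3]);b=box(*p[:3],*bot[k],0,p[3]);a[:4]=b[:4];return a
def res(v,split=False):
    sh=v[:2];out=[];per={}
    for i,k in enumerate(ks):
        p=v[2+4*i:6+4*i];M=model(k,p)
        for n,o,f,xo,c in D[k]:
            q=proj(C[n],M)+(sh if n=="side" else 0)
            e=np.array([q[j]-(o[0]+(u-xo+.5)/f-.5,o[1]+(w+.5)/f-.5) for j,(u,w) in c.items()])
            per[k,n]=e.round(2).tolist();out+=list(e.ravel())
        out.append((p[3]-H0[k])/(1 if k!="rack" else 20))
    return per if split else np.array(out)
if __name__=="__main__":
    x0=np.r_[0,0,np.concatenate([list(ini[k])+[H0[k]] for k in ks])]
    r=least_squares(res,x0,loss="soft_l1",f_scale=.7)
    print("side shift",r.x[:2].round(2),"cost",r.cost)
    for i,k in enumerate(ks): print(k,r.x[2+4*i:6+4*i].round(3))
    for k,e in res(r.x,True).items(): print(k,e)
    np.save("fit.npy",r.x)
    P={k:r.x[2+4*i:6+4*i] for i,k in enumerate(ks)}
    def off(p,dx):return p[:2]-dx*np.array([np.cos(p[2]),np.sin(p[2])])
    print("trough tgt",off(P["plate"],99),"block tgt",off(P["rack"],102))
    dlt=P["rack"][:2]-P["plate"][:2];print("dist",np.linalg.norm(dlt),"dir",np.arctan2(dlt[0],-dlt[1]),"mid",(P["rack"][:2]+P["plate"][:2])/2)
E
python3 m3.py
```

```text
side shift [0.94 0.26] cost 11.247033562482478
rack [ 5.83677e+02 -1.21790e+02 -3.50000e-02  3.85280e+01]
plate [ 6.01823e+02  1.10333e+02 -5.90000e-02  3.36370e+01]
trough [6.06272e+02 3.35727e+02 1.54000e-01 3.18810e+01]
block [ 4.51900e+02 -3.45756e+02  3.48000e-01  3.91420e+01]
strip [4.54036e+02 3.55467e+02 3.53000e-01 1.59820e+01]
('rack', 'top') [[-0.12, -0.61], [0.01, -0.73], [-0.02, 0.19], [-0.37, -0.08]]
('rack', 'side') [[-0.89, -0.4], [-0.91, 0.68], [0.55, 0.05], [-0.82, 0.04], [0.53, 1.24], [0.33, 0.51]]
('plate', 'top') [[-0.02, -0.79], [-0.08, -0.2], [-0.36, 0.01], [-0.45, 0.37], [0.53, 0.54], [0.34, 0.24]]
('plate', 'side') [[-0.06, 0.03], [0.17, -0.01], [0.39, -0.25], [-0.45, -0.74], [-0.39, -0.53], [0.28, 0.36], [0.34, 0.96]]
('trough', 'top') [[0.01, 0.1], [0.52, 0.33], [-0.27, 0.23], [-0.7, -0.02]]
('trough', 'side') [[-0.36, -0.08], [-0.48, -0.42], [0.5, 0.04], [-0.09, -0.01], [0.22, -0.29], [1.32, 0.04], [0.42, 0.97]]
('block', 'top') [[-0.82, -0.88], [0.66, -0.67], [0.69, 0.4], [0.61, 0.29]]
('block', 'side') [[-1.22, -0.26], [-0.09, -0.46], [0.47, -0.9], [-0.5, 0.31], [-1.15, -0.43], [1.56, -0.03], [0.07, 0.44]]
('strip', 'top') [[-0.37, -0.48], [-0.03, -0.58], [0.31, 0.47], [0.07, 0.56]]
trough tgt [502.99746672 116.20796444] block tgt [ 481.7400729  -118.20197215]
dist 232.83076797666217 dir -0.07801566103268652 mid [592.74996338  -5.72858028]
```

```bash
cat > plan.py <<'E'
import sys
from h import *
def plan(x,y,z,jaw):
    s=ctrl.state();q=s["ee_rot"];M=R.from_quat([q[1],q[2],q[3],q[0]]).as_matrix()
    e=np.array([x,y,z])-s["tcp_pos"]; cur=np.arctan2(M[1,1],M[0,1])
    dj=(jaw-cur+np.pi/2)%np.pi-np.pi/2
    print("tool x in world",M[:,0].round(3),"jaw",cur.round(4),"tcp",s["tcp_pos"].round(1),"gap",round(s["finger_gap"],1),"t",round(s["time_s"],2),"F",s["force"].round(1),"q6",s["joint_positions"][5].round(2))
    print("err",e.round(1),"shift m",(M.T@e/1000).round(4),"turn",(-dj).round(4))
if __name__=="__main__": plan(*map(float,sys.argv[1:5]))
E
python3 plan.py 606.3 335.7 150 0.154; python3 - <<'E'
from m3 import *
for n,u in(("small",(415,200)),):
  pass
t=cv2.imread("pics/top0.png");s=cv2.imread("pics/side0.png")
cv2.imwrite("pics/z_amb.png",np.hstack([crop(t,366,170,56,45,7),crop(s,345,255,44,45,7)[:, :]]))
cv2.imwrite("pics/z_amb2.png",np.hstack([crop(t,400,165,72,50,6),crop(s,325,220,55,50,6)]))
E
```

```text
tool x in world [-0.001 -0.001 -1.   ] jaw 1.125 tcp [290.8 608.7 230.5] gap 85.3 t 0.2 F [-0.3 -0.2  0.4] q6 -0.15
err [ 315.5 -273.   -80.5] shift m [ 0.0805 -0.1101  0.4024] turn 0.971
```

View pics/z_amb.png

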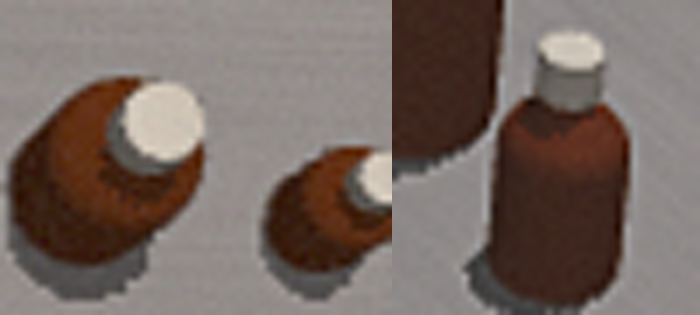

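View pics/z_amb2.png

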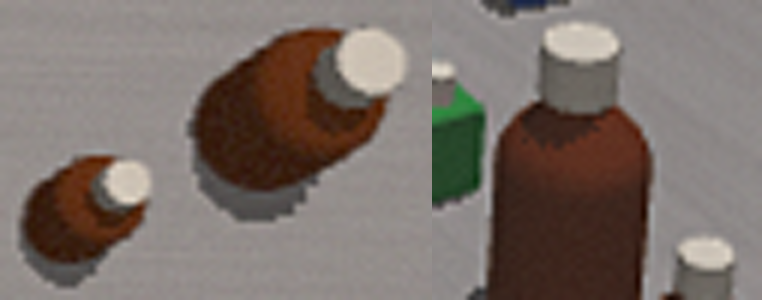

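```bash
python3 - <<'E'
from m3 import *
sh=np.load("fit.npy")[:2]
T=lambda a,b:least_squares(lambda P:np.r_[proj(C["top"],P)[0]-a,proj(C["side"],P)[0]+sh-b],[550,-350,80]).x
for n,a,b in(("small",(420.75,195.25),(370.1,261.25)),("med",(388.9,187.0),(349.4,226.25)),("big",(461.6,174.9),(418.5,263.5))):
    p=T(np.array(a),np.array(b));print(n,p.round(1))
    # project axis bottom outline extents for check
    if n=="small":
        for r,z in((20,0),(20,45)):
            c=np.array([[p[0]+r*np.cos(t),p[1]+r*np.sin(t),z] for t in np.linspace(0,6.28,60)])
            for v in("top","side"):
                q=proj(C[v],c)+(sh if v=="side" else 0);print(z,v,q.min(0).round(1),q.max(0).round(1))
E
```

```text
small [ 598.  -345.6   79.8]
0 top [402.6 194.3] [417.5 208.9]
0 side [357.2 287.4] [376.3 298.8]
45 top [408.2 190.3] [423.8 205.5]
45 side [358.6 270. ] [378.2 281.1]
med [ 607.1 -256.4  115.4]
big [ 642.8 -434.4  111.8]
```

>>> carry_out(
  commands=[
    [[0, -0.11, 0.4024], 0.971],
    [[0, -0.11, 0.4024], 0.971],
    [[0, -0.11, 0.4024], 0.971],
    [[0, -0.11, 0.4024], 0.971],
    [[0, -0.11, 0.4024], 0.971],
    [[0, -0.11, 0.4024], 0.971],
    [[0, -0.11, 0.4024], 0.971],
    [[0, -0.11, 0.4024], 0.971],
    [[0, -0.11, 0.4024], 0.971],
    [[0, -0.11, 0.4024], 0.971],
    [[0, -0.11, 0.4024], 0.971],
    [[0, -0.11, 0.4024], 0.971],
    [[0.0805, -0.11, 0.4024], 0.971],
    [[0.0805, -0.11, 0.4024], 0.971],
    [[0.0805, -0.11, 0.4024], 0.971],
    [[0.0805, -0.11, 0.4024], 0.971],
  ],
  grip=1,
  squeeze=30,
)

```text
time_s: 1.53
tcp_pos: [603.5, 336.7, 147.5]
ee_rot: [0.536, 0.457, 0.539, -0.462]
force: [-0.4, 1.1, 0.5]
finger_gap: 85.4
```

```bash
python3 plan.py 606.3 335.7 60 0.154; python3 - <<'E'
from h import *
C=both()
cv2.imwrite("pics/g1.png",np.hstack([crop(C["top"]["im"],90,110,130,110,3),crop(C["side"]["im"],180,70,130,110,3)]))
E
```

```text
tool x in world [-0.007 -0.002 -1.   ] jaw 0.1556 tcp [603.5 336.7 147.5] gap 85.4 t 1.53 F [-0.4  1.1  0.5] q6 0.21
err [  2.8  -1.  -87.5] shift m [0.0875 0.0033 0.0013] turn 0.0016
```

View pics/g1.png

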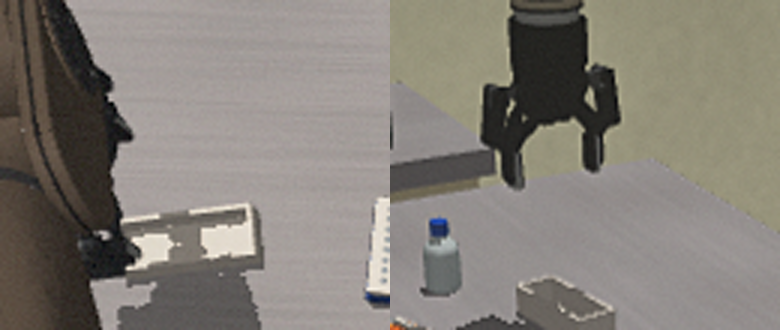

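```bash
python3 - <<'E'
from m3 import *
s=ctrl.state();p=s["tcp_pos"];q=s["ee_rot"];M=R.from_quat([q[1],q[2],q[3],q[0]]).as_matrix();print(p,s["joint_velocities"].round(3))
for b in (-49,0,49):
    P=p+M[:,1]*b-M[:,0]*13
    for v in("top","side"):print(b,v,proj(C[v],P).round(1))
E
```

```text
[607.07252335 337.67903386 153.33995226] [-0.003 -0.024 -0.032 -0.001 -0.005 -0.003]
-49 top [[132.8 194.9]]
-49 side [[221.  130.3]]
0 top [[131.3 173.7]]
0 side [[234.9 127. ]]
49 top [[129.8 152.9]]
49 side [[248.3 123.8]]
```

The gripper projects within about 1 px of where it is seen in both views, at side (221,131) and (248,126), so the arm and cameras agree. I go down to the trough next.

```bash
for i in 1 2 3; do python3 - <<'E'
from h import *
ctrl.get_image("side");print(ctrl.state()["tcp_pos"].round(1))
E
done; python3 plan.py 606.3 335.7 5 0.154
```

```text
[607.8 337.7 154.4]
[608.1 337.6 154.8]
[608.1 337.4 154.6]
tool x in world [ 0.005  0.002 -1.   ] jaw 0.1546 tcp [608.1 337.4 154.6] gap 85.2 t 1.78 F [1.1 0.1 0.1] q6 0.21
err [  -1.8   -1.7 -149.6] shift m [ 0.1496 -0.0029  0.0016] turn 0.0006
```

>>> carry_out(
  commands=[
    [[0.03, 0, 0], 0],
    [[0.06, 0, 0], 0],
    [[0.09, 0, 0], 0],
    [[0.09, 0, 0], 0],
    [[0.09, 0, 0], 0],
    [[0.09, 0, 0], 0],
    [[0.09, 0, 0], 0],
    [[0.09, 0, 0], 0],
  ],
)

```text
time_s: 2.45
tcp_pos: [608.6, 337.0, 64.3]
ee_rot: [0.538, 0.462, 0.536, -0.458]
force: [-0.5, 0.4, 0.3]
finger_gap: 85.8
```

```bash
for i in 1 2 3 4 5 6; do python3 - <<'E'
from h import *
ctrl.get_image("side");print(ctrl.state()["tcp_pos"].round(1))
E
done; python3 plan.py 606.3 335.7 4 0.154
```

```text
[608.2 336.9  63.7]
[607.8 336.7  63.1]
[607.5 336.6  62.5]
[607.2 336.5  62. ]
[606.9 336.4  61.6]
[606.8 336.3  61.3]
tool x in world [ 0.001  0.    -1.   ] jaw 0.154 tcp [606.8 336.3  61.3] gap 85.8 t 2.75 F [-0.5 -0.3 -0.1] q6 0.21
err [ -0.5  -0.6 -57.3] shift m [ 0.0573 -0.0006  0.0006] turn -0.0
```

>>> carry_out(
  commands=[
    [[0.02, -0.0003, 0.0003], 0],
    [[0.04, -0.0003, 0.0003], 0],
    [[0.057, -0.0003, 0.0003], 0],
    [[0.057, -0.0003, 0.0003], 0],
    [[0.057, -0.0003, 0.0003], 0],
    [[0.057, -0.0003, 0.0003], 0],
    [[0.057, -0.0003, 0.0003], 0],
    [[0.057, -0.0003, 0.0003], 0],
    [[0.057, -0.0003, 0.0003], 0],
    [[0.057, -0.0003, 0.0003], 0],
    [[0.057, -0.0003, 0.0003], 0],
    [[0.057, -0.0003, 0.0003], 0],
  ],
)

```text
time_s: 3.75
tcp_pos: [606.5, 336.0, 4.0]
ee_rot: [0.537, 0.46, 0.537, -0.46]
force: [0.2, -0.1, 0.2]
finger_gap: 85.4
```

```bash
python3 plan.py 606.3 335.7 4 0.154;python3 - <<'E'
from h import *
C=both()
cv2.imwrite("pics/g2.png",np.hstack([crop(C["top"]["im"],110,150,110,70,4),crop(C["side"]["im"],200,110,80,80,4)[:280]]))
E
```

```text
tool x in world [ 0.  0. -1.] jaw 0.154 tcp [606.5 336.    4. ] gap 85.4 t 3.75 F [ 0.2 -0.1  0.2] q6 0.21
err [-0.2 -0.3 -0. ] shift m [ 0.     -0.0002  0.0002] turn -0.0
```

View pics/g2.png

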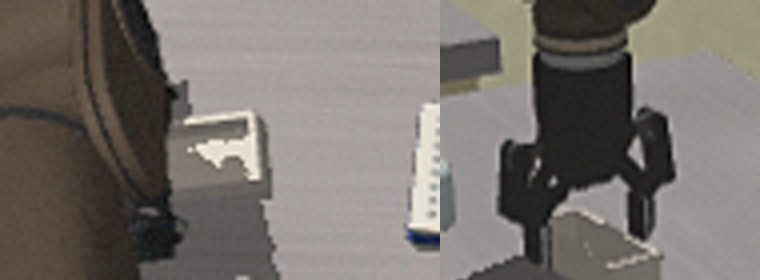

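The fingers straddle the trough (side crop, fingers at (538,230) and (640,200) on either side of it). The settled pose matches the command, so I close.

>>> carry_out(
  commands=[
    [[0, 0, 0], 0],
    [[0, 0, 0], 0],
    [[0, 0, 0], 0],
    [[0, 0, 0], 0],
    [[0, 0, 0], 0],
    [[0, 0, 0], 0],
    [[0, 0, 0], 0],
    [[0, 0, 0], 0],
    [[0, 0, 0], 0],
    [[0, 0, 0], 0],
  ],
  grip=0,
  squeeze=25,
)

```text
time_s: 4.68
tcp_pos: [606.6, 336.0, 4.0]
ee_rot: [0.537, 0.46, 0.537, -0.46]
force: [1.2, -0.6, 1.2]
finger_gap: 45.6
```

>>> carry_out(
  commands=[
    [[-0.03, 0, 0], 0],
    [[-0.06, 0, 0], 0],
    [[-0.1, 0, 0], 0],
    [[-0.13, 0, 0], 0],
    [[-0.13, 0, 0], 0],
    [[-0.13, 0, 0], 0],
    [[-0.13, 0, 0], 0],
  ],
)

```text
time_s: 5.27
tcp_pos: [605.5, 335.6, 132.6]
ee_rot: [0.537, 0.459, 0.537, -0.461]
force: [-0.3, -0.1, -1.0]
finger_gap: 45.3
```

```bash
python3 plan.py 503 116 134 -0.056
```

```text
tool x in world [-0.002 -0.001 -1.   ] jaw 0.154 tcp [605.5 335.6 132.6] gap 45.3 t 5.27 F [-0.3 -0.1 -1. ] q6 0.21
err [-102.5 -219.6    1.4] shift m [-0.001  -0.135   0.2013] turn 0.21
```

>>> carry_out(
  commands=[
    [[0, -0.024, 0.0336], 0.035],
    [[0, -0.046, 0.0672], 0.07],
    [[0, -0.068, 0.1008], 0.105],
    [[0, -0.091, 0.1344], 0.14],
    [[0, -0.113, 0.168], 0.175],
    [[0, -0.136, 0.2015], 0.21],
    [[0, -0.136, 0.2015], 0.21],
    [[0, -0.136, 0.2015], 0.21],
    [[0, -0.136, 0.2015], 0.21],
    [[0, -0.136, 0.2015], 0.21],
    [[0.04, -0.136, 0.2015], 0.21],
    [[0.075, -0.136, 0.2015], 0.21],
    [[0.095, -0.136, 0.2015], 0.21],
    [[0.11, -0.136, 0.2015], 0.21],
    [[0.11, -0.136, 0.2015], 0.21],
    [[0.11, -0.136, 0.2015], 0.21],
    [[0.11, -0.136, 0.2015], 0.21],
    [[0.11, -0.136, 0.2015], 0.21],
    [[0.11, -0.136, 0.2015], 0.21],
    [[0.11, -0.136, 0.2015], 0.21],
  ],
)

```text
time_s: 6.93
tcp_pos: [503.9, 116.1, 25.1]
ee_rot: [0.486, 0.514, 0.485, -0.513]
force: [-1.0, -0.6, -1.0]
finger_gap: 45.4
```

```bash
python3 - <<'E'
from h import *
C=both()
cv2.imwrite("pics/g3.png",np.hstack([crop(C["top"]["im"],190,160,100,90,4),crop(C["side"]["im"],200,120,100,90,4)]))
E
python3 plan.py 503 116 5 -0.056
```

```text
tool x in world [ 0.001  0.    -1.   ] jaw -0.056 tcp [503.4 116.   24.6] gap 45.7 t 7.03 F [ 0.3 -0.3 -1.4] q6 0.09
err [ -0.4   0.  -19.6] shift m [ 0.0196 -0.0005 -0.    ] turn -0.0
```

View pics/g3.png

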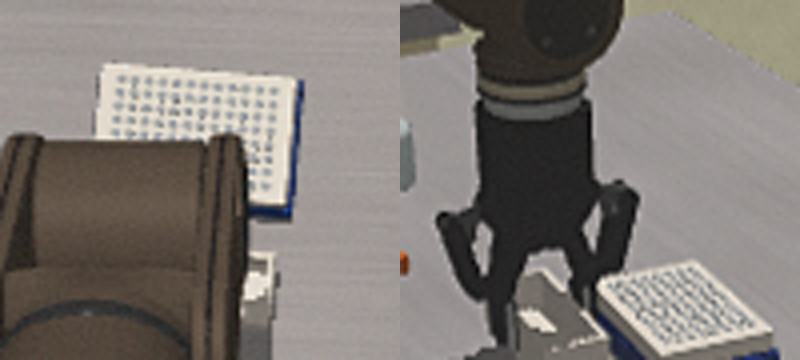

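>>> carry_out(
  commands=[
    [[0.01, 0, 0], 0],
    [[0.017, 0, 0], 0],
    [[0.0197, 0, 0], 0],
    [[0.0197, 0, 0], 0],
    [[0.0197, 0, 0], 0],
    [[0.0197, 0, 0], 0],
    [[0.0197, 0, 0], 0],
    [[0.0197, 0, 0], 0],
    [[0.0197, 0, 0], 0],
    [[0.0197, 0, 0], 0],
    [[0.0197, 0, 0], 0],
    [[0.0197, 0, 0], 0],
  ],
)

```text
time_s: 8.03
tcp_pos: [503.0, 116.0, 3.9]
ee_rot: [0.486, 0.514, 0.486, -0.514]
force: [0.6, -0.3, -0.4]
finger_gap: 45.6
```

>>> carry_out(
  commands=[
    [[0, 0, 0], 0],
    [[0, 0, 0], 0],
    [[0, 0, 0], 0],
    [[0, 0, 0], 0],
    [[0, 0, 0], 0],
    [[0, 0, 0], 0],
  ],
  grip=0.68,
)

```text
time_s: 8.53
tcp_pos: [503.0, 116.0, 4.2]
ee_rot: [0.486, 0.514, 0.486, -0.514]
force: [1.0, -0.4, -0.2]
finger_gap: 58.4
```

>>> carry_out(
  commands=[
    [[-0.02, 0, 0], 0],
    [[-0.05, 0, 0], 0],
    [[-0.09, 0, 0], 0],
    [[-0.13, 0, 0], 0],
    [[-0.17, 0, 0], 0],
    [[-0.2, 0, 0], 0],
    [[-0.2, 0, 0], 0],
    [[-0.2, 0, 0], 0],
  ],
)

```text
time_s: 9.2
tcp_pos: [504.4, 116.0, 206.9]
ee_rot: [0.487, 0.515, 0.484, -0.512]
force: [0.0, -0.5, -0.8]
finger_gap: 58.1
```

```bash
python3 plan.py 451.9 -345.8 205 0.348
```

```text
tool x in world [ 0.006  0.    -1.   ] jaw -0.0559 tcp [504.4 116.  206.9] gap 58.1 t 9.2 F [ 0.  -0.5 -0.8] q6 0.09
err [ -52.5 -461.8   -1.9] shift m [ 0.0015 -0.0266  0.464 ] turn -0.4039
```

>>> carry_out(
  commands=[
    [[0, -0.0021, 0.0387], -0.034],
    [[0, -0.0042, 0.0773], -0.067],
    [[0, -0.0063, 0.116], -0.101],
    [[0, -0.0084, 0.1546], -0.135],
    [[0, -0.0105, 0.1933], -0.168],
    [[0, -0.0126, 0.232], -0.202],
    [[0, -0.0146, 0.2706], -0.236],
    [[0, -0.0167, 0.3093], -0.269],
    [[0, -0.0188, 0.3479], -0.303],
    [[0, -0.0209, 0.3866], -0.337],
    [[0, -0.023, 0.4253], -0.37],
    [[0, -0.0251, 0.4639], -0.404],
    [[0, -0.0251, 0.4639], -0.404],
    [[0.04, -0.0251, 0.4639], -0.404],
    [[0.08, -0.0251, 0.4639], -0.404],
    [[0.12, -0.0251, 0.4639], -0.404],
    [[0.12, -0.0251, 0.4639], -0.404],
    [[0.12, -0.0251, 0.4639], -0.404],
    [[0.12, -0.0251, 0.4639], -0.404],
    [[0.12, -0.0251, 0.4639], -0.404],
  ],
  grip=1,
)

```text
time_s: 10.87
tcp_pos: [453.5, -347.1, 87.2]
ee_rot: [0.581, 0.405, 0.577, -0.406]
force: [1.1, -1.0, -0.0]
finger_gap: 85.4
```

```bash
python3 - <<'E'
from h import *
C=both()
np.savez("cams1.npz",**{n+k:C[n][k] for n in C for k in C[n]})
a=crop(C["top"]["im"],208,170,62,80,7);b=crop(C["side"]["im"],205,170,95,70,5)
h=max(a.shape[0],b.shape[0]);print(a.shape,b.shape)
f=lambda m:cv2.copyMakeBorder(m,0,h-m.shape[0],0,6,cv2.BORDER_CONSTANT)
cv2.imwrite("pics/p1.png",f(a));cv2.imwrite("pics/p1s.png",b)
cv2.imwrite("pics/g4.png",np.hstack([crop(C["top"]["im"],370,200,100,100,4),crop(C["side"]["im"],250,220,100,100,4)]))
E
python3 plan.py 451.9 -345.8 84 0.348
```

```text
(560, 434, 3) (350, 475, 3)
tool x in world [ 0.004 -0.004 -1.   ] jaw 0.3482 tcp [ 453.4 -347.2   87.3] gap 85.4 t 10.97 F [-0.4 -0.4  0. ] q6 -1.18
err [-1.5  1.4 -3.3] shift m [ 0.0033 -0.001  -0.0018] turn 0.0002
```

View pics/p1.png

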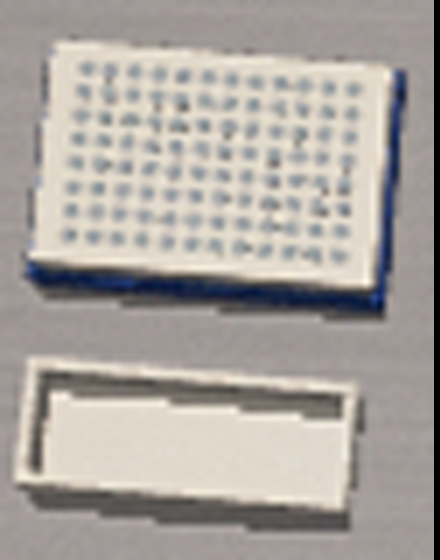

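View pics/p1s.png

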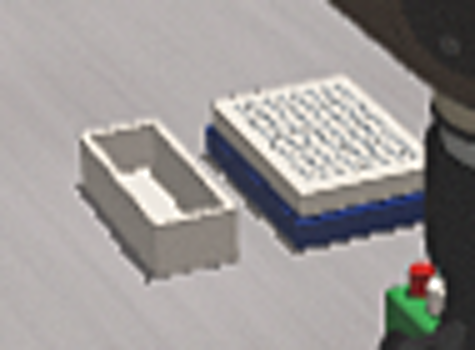

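View pics/g4.png

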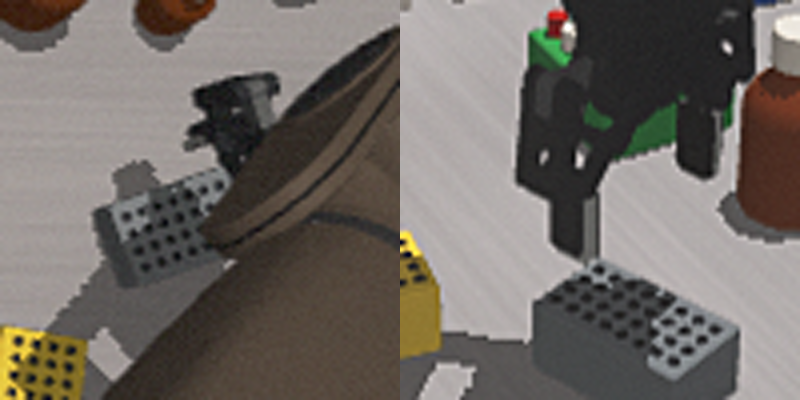

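```bash
cat > fit1.py <<'E'
from m3 import *
sh=np.load("fit.npy")[:2]
def fit1(k,L,ini,z0=0,h=None,bias=None):
    h=h or H0[k]
    def f(p,per=False):
        M=box(*p[:3],*top[k],z0,z0+h);out=[]
        for n,o,ff,xo,c in L:
            q=proj(C[n],M)+(sh if n=="side" else 0)
            out+=[list(q[j]-(o[0]+(u-xo+.5)/ff-.5,o[1]+(w+.5)/ff-.5)) for j,(u,w) in c.items()]
        return np.array(out) if per else np.ravel(out)
    r=least_squares(f,ini,loss="soft_l1",f_scale=.7);print(k,r.x.round(3),"rms",np.sqrt((r.fun**2).mean()).round(2));return r.x
def rel(a,p):
    d=np.asarray(a[:2])-p[:2];c,s=np.cos(p[2]),np.sin(p[2]);return np.array([c*d[0]+s*d[1],-s*d[0]+c*d[1],a[2]-p[2]])
P=dict(zip(ks,np.load("fit.npy")[2:].reshape(-1,4)))
E
python3 - <<'E'
from fit1 import *
t=("top",(208,170),7,0,{6:(28,355),5:(357,385),4:(345,508),7:(15,483)})
s=("side",(205,170),5,0,{7:(82,135),6:(155,120),5:(238,205),4:(155,222),3:(80,188),0:(150,278),1:(238,260)})
for L in([t],[s],[t,s]): x=fit1("trough",L,(503,116,-.05));print(rel(x,P["plate"]).round(3))
E
```

```text
trough [ 5.01236e+02  1.16243e+02 -5.70000e-02] rms 0.15
[-1.0076e+02 -7.0000e-02  2.0000e-03]
trough [ 5.01125e+02  1.16036e+02 -5.50000e-02] rms 0.53
[-1.00859e+02 -2.83000e-01  5.00000e-03]
trough [ 5.01213e+02  1.16201e+02 -5.60000e-02] rms 0.43
[-1.00781e+02 -1.13000e-01  3.00000e-03]
```

```bash
cat > scan.py <<'E'
from fit1 import *
from scipy.signal import find_peaks
def scan(C,view,p,z,axis,a0,a1,lo,hi,step=.1,th=0):
    """edge along `axis` line at rel coordinate w in [lo,hi]; other coord spans a0..a1; returns signed peaks"""
    g=gradmaps(C[view]["im"],.7);ws=np.arange(lo,hi,step);o=[]
    c,s=np.cos(p[2]+th),np.sin(p[2]+th);shv=sh if view=="side" else 0
    for w in ws:
        def W(a):
            u,v=(w,a) if axis=="x" else (a,w);return [p[0]+c*u-s*v,p[1]+s*u+c*v,z]
        q=proj(C[view],[W(a) for a in np.linspace(a0,a1,60)])+shv; n=proj(C[view],[W(0)])[0]
        w0=w;w=w+1;q2=proj(C[view],[W(a0)])[0]+shv;w=w0;dd=q2-q[0];d=q[-1]-q[0];d/=np.linalg.norm(d);nn=np.array([-d[1],d[0]]);nn*=np.sign(nn@dd)
        q=q.astype(np.float32)
        G=[cv2.remap(gg,q[:,0][None],q[:,1][None],cv2.INTER_CUBIC)[0].mean(0) for gg in g]
        o.append((G[0]*nn[0]+G[1]*nn[1]))
    o=np.array(o);m=np.linalg.norm(o,axis=1);pk,_=find_peaks(m,height=4)
    return [(round(ws[i],1),o[i].round(0).tolist()) for i in pk]
def load(f):
    d=np.load(f);return {n:{k:d[n+k] for k in("K","o","R","im")} for n in("side","top")}
E
python3 - <<'E'
from scan import *
C=load("cams1.npz");p=P["plate"]
print("plate white top z34 x:",scan(C,"top",p,34,"x",-55,55,-60,60)[:3],scan(C,"top",p,34,"x",-55,55,30,60))
print("plate y:",scan(C,"top",p,34,"y",-35,35,-75,-50),scan(C,"top",p,34,"y",-35,35,50,75))
print("plate bottom front z0:",scan(C,"top",p,0,"x",-60,60,-60,-35))
print("side plate bottom front z0:",scan(C,"side",p,0,"x",-60,60,-60,-35))
print("trough z32 x:",scan(C,"top",p,32,"x",-50,50,-135,-65))
print("trough y:",scan(C,"top",p,32,"y",-115,-85,-70,-50),scan(C,"top",p,32,"y",-115,-85,50,70))
print("trough side:",scan(C,"side",p,32,"x",-50,50,-135,-65), "bot",scan(C,"side",p,0,"x",-50,50,-135,-110))
E
```

```text
plate white top z34 x: [(np.float64(-54.1), [-32.0, -40.0, -45.0]), (np.float64(-43.0), [53.0, 68.0, 74.0]), (np.float64(-34.7), [-11.0, -15.0, -17.0])] [(np.float64(34.3), [10.0, 13.0, 16.0]), (np.float64(41.3), [-23.0, -28.0, -28.0])]
plate y: [(np.float64(-68.8), [-21.0, -35.0, -42.0]), (np.float64(-62.3), [40.0, 60.0, 67.0]), (np.float64(-52.0), [-11.0, -15.0, -17.0])] [(np.float64(53.4), [9.0, 13.0, 15.0]), (np.float64(62.9), [-25.0, -31.0, -32.0]), (np.float64(68.9), [2.0, 3.0, 3.0])]
plate bottom front z0: [(np.float64(-48.0), [-32.0, -41.0, -45.0]), (np.float64(-36.6), [53.0, 67.0, 74.0])]
side plate bottom front z0: [(np.float64(-47.7), [-42.0, -48.0, -50.0])]
trough z32 x: [(np.float64(-133.0), [-29.0, -29.0, -31.0]), (np.float64(-123.8), [50.0, 54.0, 55.0]), (np.float64(-90.0), [-42.0, -45.0, -46.0]), (np.float64(-82.1), [43.0, 45.0, 47.0]), (np.float64(-76.2), [-16.0, -20.0, -21.0])]
trough y: [(np.float64(-65.1), [-13.0, -12.0, -12.0]), (np.float64(-59.5), [33.0, 37.0, 37.0]), (np.float64(-53.7), [-6.0, -7.0, -7.0])] [(np.float64(50.2), [-37.0, -40.0, -41.0]), (np.float64(55.8), [37.0, 39.0, 40.0]), (np.float64(61.3), [-17.0, -21.0, -22.0])]
trough side: [(np.float64(-132.6), [-6.0, -6.0, -6.0]), (np.float64(-124.2), [41.0, 43.0, 44.0]), (np.float64(-116.8), [-13.0, -15.0, -15.0]), (np.float64(-104.7), [-27.0, -28.0, -27.0]), (np.float64(-91.1), [-3.0, -3.0, -3.0]), (np.float64(-82.4), [41.0, 43.0, 44.0]), (np.float64(-72.3), [-28.0, -32.0, -33.0]), (np.float64(-72.0), [-28.0, -32.0, -33.0])] bot [(np.float64(-129.5), [-37.0, -37.0, -38.0]), (np.float64(-121.7), [8.0, 10.0, 10.0])]
```

```bash
python3 - <<'E'
from scan import *
C=load("cams.npz");p=P["rack"]; print(p)
f=lambda r:[(float(a),[int(x) for x in b]) for a,b in r]
for z in (38.5,40):
  print(z,"rack x:",f(scan(C,"top",p,z,"x",-42,42,-60,-38)),f(scan(C,"top",p,z,"x",-42,42,36,58)))
  print("rack y:",f(scan(C,"top",p,z,"y",-38,38,-62,-40)),f(scan(C,"top",p,z,"y",-38,38,40,62)))
print("bottom front", f(scan(C,"top",p,0,"x",-42,42,-60,-35)),f(scan(C,"side",p,0,"x",-42,42,-60,-35)),"right side bottom y",f(scan(C,"side",p,0,"y",-38,38,-62,-40)))
for th in np.arange(-.03,.031,.01):
  r=[max([max(np.abs(b)) for a,b in scan(C,"top",p,38.5,"x",-42,42,lo,hi,th=th)]+[0]) for lo,hi in((-50,-42),(42,50))]
  r+=[max([max(np.abs(b)) for a,b in scan(C,"top",p,38.5,"y",-38,38,lo,hi,th=th)]+[0]) for lo,hi in((-54,-47),(47,54))]
  print("th",th.round(2),r)
p=P["plate"]
for th in np.arange(-.02,.021,.005):
  r=[max([max(np.abs(b)) for a,b in scan(C,"top",p,34,"x",-55,55,lo,hi,th=th)]+[0]) for lo,hi in((-46,-39),(38,46))]
  r+=[max([max(np.abs(b)) for a,b in scan(C,"top",p,34,"y",-38,38,lo,hi,th=th)]+[0]) for lo,hi in((-66,-59),(59,66))]
  print("plate th",th.round(3),r)
p=P["block"]
print("block x",f(scan(C,"top",p,40,"x",-38,38,-35,-20)),f(scan(C,"top",p,40,"x",-38,38,20,35)))
print("block y",f(scan(C,"top",p,40,"y",-20,20,-55,-35)),f(scan(C,"top",p,40,"y",-20,20,35,55)))
p=P["strip"]
print("strip x",f(scan(C,"top",p,16,"x",-38,38,-22,-6)),f(scan(C,"top",p,16,"x",-38,38,6,22)))
print("strip y",f(scan(C,"top",p,16,"y",-10,10,-55,-30)),f(scan(C,"top",p,16,"y",-10,10,30,55)))
E
```

```text
[ 5.83676951e+02 -1.21789866e+02 -3.51826887e-02  3.85281471e+01]
38.5 rack x: [(-59.1, [-23, -24, -25]), (-51.8, [-18, -7, -23]), (-44.4, [17, 33, 13])] [(37.9, [-5, 3, -35]), (44.5, [27, 1, 35])]
rack y: [(-50.8, [-25, -2, -32]), (-44.4, [7, -1, 31])] [(40.9, [1, 12, -33]), (52.7, [34, 20, 41])]
40 rack x: [(-59.4, [-23, -24, -25]), (-52.0, [-18, -7, -23]), (-44.7, [17, 33, 13])] [(37.5, [-5, 3, -35]), (44.1, [27, 1, 35])]
rack y: [(-50.5, [-25, -2, -32]), (-44.1, [7, -1, 31])] [(41.1, [1, 12, -33]), (52.8, [34, 20, 41])]
bottom front [(-52.7, [-23, -24, -25]), (-45.1, [-17, -6, -22]), (-37.5, [17, 34, 13])] [(-51.0, [-29, -29, -30])] right side bottom y [(-50.6, [-40, -30, -43])]
th -0.03 [np.float64(32.0), np.float64(33.0), np.float64(32.0), np.float64(40.0)]
th -0.02 [np.float64(33.0), np.float64(34.0), np.float64(32.0), np.float64(41.0)]
th -0.01 [np.float64(33.0), np.float64(35.0), np.float64(32.0), np.float64(41.0)]
th 0.0 [np.float64(33.0), np.float64(35.0), np.float64(32.0), np.float64(41.0)]
th 0.01 [np.float64(33.0), np.float64(35.0), np.float64(32.0), np.float64(41.0)]
t
[... 708 characters left out ...]
loat64(71.0), np.float64(28.0), np.float64(64.0), np.float64(31.0)]
plate th 0.015 [np.float64(70.0), np.float64(28.0), np.float64(64.0), np.float64(31.0)]
plate th 0.02 [np.float64(70.0), np.float64(28.0), np.float64(64.0), np.float64(31.0)]
block x [(-31.1, [-21, -21, -23]), (-25.6, [13, 12, 10])] [(28.5, [13, 14, 17])]
block y [(-39.6, [-17, -18, -19])] [(40.1, [13, 13, 13]), (46.1, [-27, -27, -27])]
strip x [(-18.5, [-36, -31, -22]), (-12.8, [-4, 17, 49])] [(12.2, [41, 15, -22])]
strip y [(-44.4, [-43, -29, -8]), (-39.1, [11, 17, 28]), (-37.1, [23, 19, 12]), (-36.6, [24, 18, 8]), (-36.1, [24, 18, 6]), (-35.6, [24, 17, 4])] [(30.5, [-10, -7, -1]), (35.6, [10, 9, 5]), (42.9, [18, 1, -22])]
```

The trough sits at a gap of about 30 mm and a lateral offset of 0.6 mm from the plate in the edge scan, so it is good. Now I go down on the grey block.

>>> carry_out(
  commands=[
    [[0.0, 0.0015, 0], 0],
    [[0.03, 0.0015, 0], 0],
    [[0.06, 0.0015, 0], 0],
    [[0.079, 0.0015, 0], 0],
    [[0.079, 0.0015, 0], 0],
    [[0.079, 0.0015, 0], 0],
    [[0.079, 0.0015, 0], 0],
    [[0.079, 0.0015, 0], 0],
    [[0.079, 0.0015, 0], 0],
    [[0.079, 0.0015, 0], 0],
    [[0.079, 0.0015, 0], 0],
    [[0.079, 0.0015, 0], 0],
  ],
)

```text
time_s: 11.97
tcp_pos: [453.5, -345.5, 5.7]
ee_rot: [0.579, 0.406, 0.579, -0.406]
force: [-0.0, 0.2, -0.7]
finger_gap: 85.6
```

```bash
python3 plan.py 453.5 -345.3 5 0.348;python3 - <<'E'
from h import *
C=both()
cv2.imwrite("pics/g5.png",np.hstack([crop(C["top"]["im"],380,210,80,80,4),crop(C["side"]["im"],260,250,100,80,4)]))
E
```

```text
tool x in world [ 0.001 -0.001 -1.   ] jaw 0.348 tcp [ 453.5 -345.5    5.7] gap 85.6 t 11.97 F [-0.   0.2 -0.7] q6 -1.18
err [-0.   0.2 -0.7] shift m [ 0.0007  0.0001 -0.0002] turn 0.0
```

View pics/g5.png

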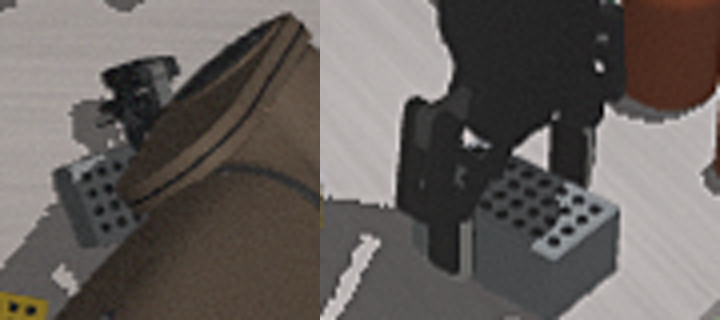

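The fingers straddle the block, side crop (450,250) and (575,160). I close with a firmer squeeze for the 0.45 kg block.

>>> carry_out(
  commands=[
    [[0, 0, 0], 0],
    [[0, 0, 0], 0],
    [[0, 0, 0], 0],
    [[0, 0, 0], 0],
    [[0, 0, 0], 0],
    [[0, 0, 0], 0],
    [[0, 0, 0], 0],
    [[0, 0, 0], 0],
    [[0, 0, 0], 0],
  ],
  grip=0,
  squeeze=60,
)

```text
time_s: 12.82
tcp_pos: [453.3, -345.5, 5.3]
ee_rot: [0.579, 0.406, 0.579, -0.406]
force: [-1.6, -0.2, 2.3]
finger_gap: 53.3
```

>>> carry_out(
  commands=[
    [[-0.02, 0, 0], 0],
    [[-0.05, 0, 0], 0],
    [[-0.08, 0, 0], 0],
    [[-0.12, 0, 0], 0],
    [[-0.13, 0, 0], 0],
    [[-0.13, 0, 0], 0],
    [[-0.13, 0, 0], 0],
    [[-0.13, 0, 0], 0],
    [[-0.13, 0, 0], 0],
    [[-0.13, 0, 0], 0],
  ],
)

```text
time_s: 13.65
tcp_pos: [452.1, -344.1, 132.1]
ee_rot: [0.577, 0.406, 0.581, -0.406]
force: [1.1, 0.3, -4.8]
finger_gap: 53.5
```

```bash
python3 plan.py 482.8 -118 135 -0.036
```

```text
tool x in world [-0.003  0.004 -1.   ] jaw 0.3479 tcp [ 452.1 -344.1  132.1] gap 53.5 t 13.65 F [ 1.1  0.3 -4.8] q6 -1.18
err [ 30.7 226.1   2.9] shift m [-0.0021  0.1059 -0.2021] turn 0.3839
```

>>> carry_out(
  commands=[
    [[0, 0.015, -0.0291], 0.055],
    [[0, 0.03, -0.0582], 0.11],
    [[0, 0.045, -0.0873], 0.165],
    [[0, 0.06, -0.1164], 0.219],
    [[0, 0.075, -0.1455], 0.274],
    [[0, 0.09, -0.1746], 0.329],
    [[0, 0.1052, -0.2037], 0.384],
    [[0, 0.1052, -0.2037], 0.384],
    [[0, 0.1052, -0.2037], 0.384],
    [[0, 0.1052, -0.2037], 0.384],
    [[0.04, 0.1052, -0.2037], 0.384],
    [[0.075, 0.1052, -0.2037], 0.384],
    [[0.1, 0.1052, -0.2037], 0.384],
    [[0.11, 0.1052, -0.2037], 0.384],
    [[0.11, 0.1052, -0.2037], 0.384],
    [[0.11, 0.1052, -0.2037], 0.384],
    [[0.11, 0.1052, -0.2037], 0.384],
    [[0.11, 0.1052, -0.2037], 0.384],
    [[0.11, 0.1052, -0.2037], 0.384],
    [[0.11, 0.1052, -0.2037], 0.384],
  ],
)

```text
time_s: 15.32
tcp_pos: [483.7, -118.3, 26.5]
ee_rot: [0.492, 0.509, 0.49, -0.509]
force: [-0.0, 0.3, -4.0]
finger_gap: 53.0
```

```bash
python3 - <<'E'
from h import *
C=both()
cv2.imwrite("pics/g6.png",np.hstack([crop(C["top"]["im"],270,170,110,100,3.6),crop(C["side"]["im"],220,180,110,100,3.6)]))
E
python3 plan.py 482.8 -118 5.7 -0.036
```

```text
tool x in world [ 0.001 -0.001 -1.   ] jaw -0.0358 tcp [ 483.2 -118.1   25.9] gap 53.3 t 15.42 F [-0.4 -0.7 -4.6] q6 -0.41
err [ -0.4   0.1 -20.2] shift m [ 0.0202 -0.0004 -0.0001] turn 0.0002
```

View pics/g6.png

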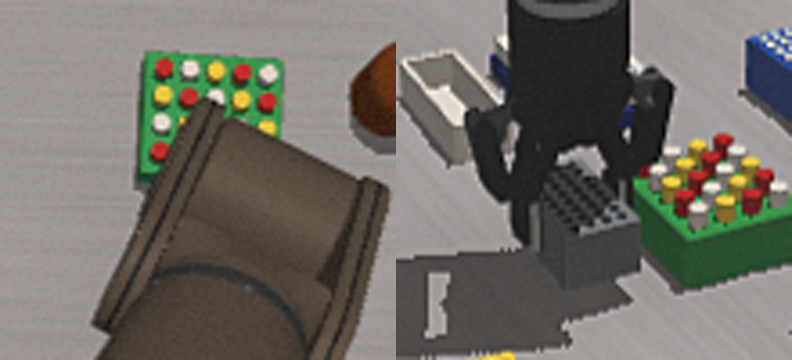

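>>> carry_out(
  commands=[
    [[0.01, 0, 0], 0],
    [[0.016, 0, 0], 0],
    [[0.0197, 0, 0], 0],
    [[0.0197, 0, 0], 0],
    [[0.0197, 0, 0], 0],
    [[0.0197, 0, 0], 0],
    [[0.0197, 0, 0], 0],
    [[0.0197, 0, 0], 0],
    [[0.0197, 0, 0], 0],
    [[0.0197, 0, 0], 0],
    [[0.0197, 0, 0], 0],
    [[0.0197, 0, 0], 0],
  ],
)

```text
time_s: 16.42
tcp_pos: [482.4, -117.7, 5.3]
ee_rot: [-0.491, -0.509, -0.491, 0.509]
force: [-4.6, 1.4, 2.6]
finger_gap: 53.2
```

>>> carry_out(
  commands=[
    [[0, 0, 0], 0],
    [[0, 0, 0], 0],
    [[0, 0, 0], 0],
    [[0, 0, 0], 0],
    [[0, 0, 0], 0],
    [[0, 0, 0], 0],
  ],
  grip=0.76,
)

```text
time_s: 16.92
tcp_pos: [483.0, -118.1, 5.6]
ee_rot: [0.491, 0.509, 0.491, -0.509]
force: [-0.1, -0.1, -0.2]
finger_gap: 65.0
```

>>> carry_out(
  commands=[
    [[-0.02, 0, 0], 0],
    [[-0.05, 0, 0], 0],
    [[-0.09, 0, 0], 0],
    [[-0.13, 0, 0], 0],
    [[-0.17, 0, 0], 0],
    [[-0.2, 0, 0], 0],
    [[-0.2, 0, 0], 0],
    [[-0.2, 0, 0], 0],
    [[-0.2, 0, 0], 0],
  ],
)

```text
time_s: 17.67
tcp_pos: [482.2, -117.7, 204.6]
ee_rot: [-0.491, -0.509, -0.491, 0.509]
force: [0.5, 0.1, -0.6]
finger_gap: 64.8
```

```bash
python3 plan.py 454.0 355 205 0.355
```

```text
tool x in world [-0.001  0.    -1.   ] jaw -0.036 tcp [ 482.2 -117.7  204.6] gap 64.8 t 17.67 F [ 0.5  0.1 -0.6] q6 -0.41
err [-2.820e+01  4.727e+02  4.000e-01] shift m [-1.000e-04 -4.530e-02 -4.714e-01] turn -0.391
```

>>> carry_out(
  commands=[
    [[0, -0.0038, -0.0393], -0.033],
    [[0, -0.0076, -0.0786], -0.065],
    [[0, -0.0113, -0.118], -0.098],
    [[0, -0.0151, -0.1573], -0.13],
    [[0, -0.0189, -0.1966], -0.163],
    [[0, -0.0227, -0.2359], -0.196],
    [[0, -0.0265, -0.2752], -0.228],
    [[0, -0.0303, -0.3145], -0.261],
    [[0, -0.034, -0.3539], -0.293],
    [[0, -0.0378, -0.3932], -0.326],
    [[0, -0.0416, -0.4325], -0.358],
    [[0, -0.0454, -0.4718], -0.391],
    [[0, -0.0454, -0.4718], -0.391],
    [[0.04, -0.0454, -0.4718], -0.391],
    [[0.08, -0.0454, -0.4718], -0.391],
    [[0.12, -0.0454, -0.4718], -0.391],
    [[0.13, -0.0454, -0.4718], -0.391],
    [[0.13, -0.0454, -0.4718], -0.391],
    [[0.13, -0.0454, -0.4718], -0.391],
    [[0.13, -0.0454, -0.4718], -0.391],
  ],
  grip=0.8,
  squeeze=25,
)

```text
time_s: 19.33
tcp_pos: [456.0, 355.9, 77.7]
ee_rot: [0.581, 0.405, 0.58, -0.403]
force: [0.5, -0.4, 0.4]
finger_gap: 68.4
```

```bash
python3 - <<'E'
from scan import *
C=both()
np.savez("cams2.npz",**{n+k:C[n][k] for n in C for k in C[n]})
cv2.imwrite("pics/g7.png",np.hstack([crop(C["top"]["im"],110,200,80,80,4.5),crop(C["side"]["im"],150,130,80,80,4.5)]))
cv2.imwrite("pics/p2.png",np.hstack([crop(C["top"]["im"],295,175,70,90,5.5),crop(C["side"]["im"],240,190,90,90,4.4)[:495] if 0 else cv2.resize(crop(C["side"]["im"],235,190,70,90,5.5),None)]))
f=lambda r:[(float(a),[int(x) for x in b]) for a,b in r]
p=P["rack"]
print("block x",f(scan(C,"top",p,40,"x",-38,38,-140,-65)))
print("block y",f(scan(C,"top",p,40,"y",-122,-82,-60,-30)),f(scan(C,"top",p,40,"y",-122,-82,30,60)))
print("side x",f(scan(C,"side",p,40,"x",-38,38,-140,-65)),"bot",f(scan(C,"side",p,0,"x",-38,38,-140,-115)))
print("side y",f(scan(C,"side",p,40,"y",-122,-82,-60,-30)),f(scan(C,"side",p,40,"y",-122,-82,30,60)),"bot",f(scan(C,"side",p,0,"y",-122,-82,-60,-30)))
E
python3 plan.py 454.5 355.1 75 0.355
```

```text
tool x in world [ 0.005  0.003 -1.   ] jaw 0.3548 tcp [456.3 356.1  78.5] gap 68.1 t 19.43 F [ 0.5 -0.3  0.2] q6 0.13
err [-1.8 -1.  -3.5] shift m [ 0.0035 -0.0021  0.0003] turn -0.0002Traceback (most recent call last):
  File "<stdin>", line 5, in <module>
cv2.error: OpenCV(4.12.0) /io/opencv/modules/imgproc/src/resize.cpp:4211: error: (-215:Assertion failed) inv_scale_x > 0 in function 'resize'
```

View pics/g7.png

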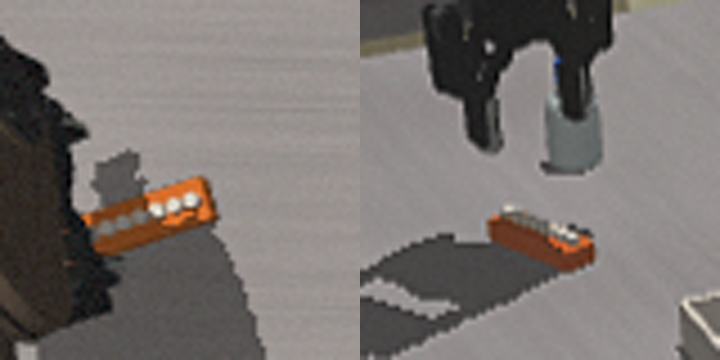

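```bash
python3 - <<'E'
from scan import *
C=load("cams2.npz")
cv2.imwrite("pics/p2.png",np.hstack([crop(C["top"]["im"],295,175,70,90,5.5),crop(C["side"]["im"],235,190,70,90,5.5)]))
f=lambda r:[(float(a),[int(x) for x in b]) for a,b in r]
p=P["rack"]
print("block x",f(scan(C,"top",p,40,"x",-38,38,-140,-65)))
print("block y",f(scan(C,"top",p,40,"y",-122,-82,-60,-30)),f(scan(C,"top",p,40,"y",-122,-82,30,60)))
print("side x",f(scan(C,"side",p,40,"x",-38,38,-140,-65)),"bot",f(scan(C,"side",p,0,"x",-38,38,-140,-115)))
print("side y",f(scan(C,"side",p,40,"y",-122,-82,-60,-30)),f(scan(C,"side",p,40,"y",-122,-82,30,60)),"bot",f(scan(C,"side",p,0,"y",-122,-82,-60,-30)))
E
```

```text
block x [(-129.2, [31, 31, 30]), (-122.6, [-18, -19, -18]), (-116.8, [17, 17, 17]), (-111.3, [-17, -18, -17]), (-105.9, [17, 17, 17]), (-100.4, [-17, -18, -18]), (-95.0, [18, 18, 18]), (-89.5, [-17, -17, -17]), (-83.7, [18, 18, 18]), (-75.0, [6, 7, 10])]
block y [(-44.9, [-9, -10, -14]), (-39.2, [-15, -16, -16]), (-33.6, [14, 14, 14])] [(34.5, [-15, -15, -15]), (39.6, [13, 13, 13]), (44.3, [-16, -16, -14]), (49.5, [26, 26, 29])]
side x [(-137.8, [-6, -6, -6]), (-137.4, [-6, -6, -6]), (-137.0, [-6, -6, -6]), (-136.7, [-6, -6, -6]), (-129.1, [24, 23, 22]), (-122.0, [-20, -20, -19]), (-116.0, [16, 16, 15]), (-110.5, [-16, -16, -15]), (-105.1, [16, 16, 15]), (-99.5, [-16, -15, -14]), (-94.0, [15, 15, 14]), (-88.4, [-15, -15, -15]), (-82.0, [19, 18, 18]), (-70.0, [-7, -4, -8]), (-69.7, [-7, -4, -8])] bot [(-136.0, [-30, -30, -31])]
side y [(-47.4, [20, 19, 18]), (-39.4, [-8, -8, -8])] [(42.3, [24, 25, 28]), (42.5, [24, 25, 28])] bot [(-44.9, [-35, -35, -37])]
```

View pics/p2.png

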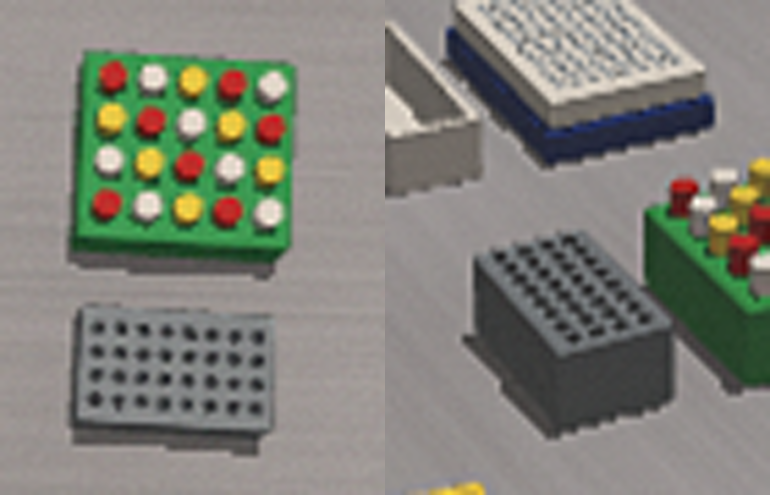

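The block is at a gap of 30.1 to 30.6 mm, centred to about 1 mm and square. In picture g7 the strip at top (140,249) lies between the finger shadows. I descend now.

>>> carry_out(
  commands=[
    [[0.0, 0, 0], 0],
    [[0.03, 0, 0], 0],
    [[0.055, 0, 0], 0],
    [[0.072, 0, 0], 0],
    [[0.072, 0, 0], 0],
    [[0.072, 0, 0], 0],
    [[0.072, 0, 0], 0],
    [[0.072, 0, 0], 0],
    [[0.072, 0, 0], 0],
    [[0.072, 0, 0], 0],
    [[0.072, 0, 0], 0],
    [[0.072, 0, 0], 0],
    [[0.072, 0, 0], 0],
  ],
)

```text
time_s: 20.52
tcp_pos: [454.4, 355.2, 3.6]
ee_rot: [0.58, 0.404, 0.58, -0.404]
force: [-0.1, -0.4, 0.3]
finger_gap: 68.7
```

```bash
python3 plan.py 454.5 355.1 3 0.355; python3 - <<'E'
from h import *
C=both()
cv2.imwrite("pics/g8.png",np.hstack([crop(C["top"]["im"],110,200,80,80,4.5),crop(C["side"]["im"],150,130,80,80,4.5)]))
E
```

```text
tool x in world [ 0.  0. -1.] jaw 0.355 tcp [454.4 355.2   3.6] gap 68.7 t 20.52 F [-0.1 -0.4  0.3] q6 0.13
err [ 0.1 -0.1 -0.6] shift m [0.0006 0.     0.0001] turn 0.0
```

View pics/g8.png

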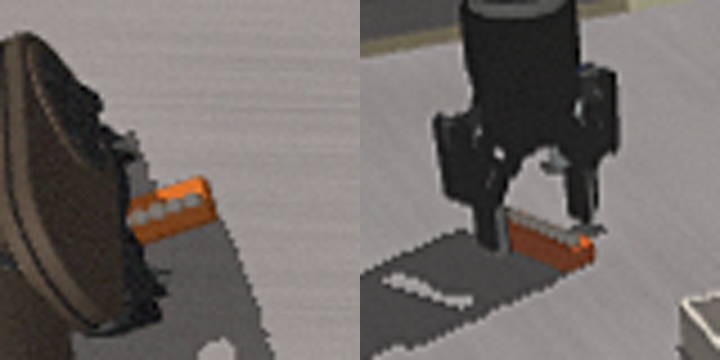

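>>> carry_out(
  commands=[
    [[0, 0, 0], 0],
    [[0, 0, 0], 0],
    [[0, 0, 0], 0],
    [[0, 0, 0], 0],
    [[0, 0, 0], 0],
    [[0, 0, 0], 0],
    [[0, 0, 0], 0],
    [[0, 0, 0], 0],
    [[0, 0, 0], 0],
    [[0, 0, 0], 0],
  ],
  grip=0,
  squeeze=25,
)

```text
time_s: 21.45
tcp_pos: [454.4, 355.2, 3.5]
ee_rot: [0.58, 0.404, 0.58, -0.404]
force: [-0.4, -0.4, 1.1]
finger_gap: 25.3
```

>>> carry_out(
  commands=[
    [[-0.02, 0, 0], 0],
    [[-0.05, 0, 0], 0],
    [[-0.09, 0, 0], 0],
    [[-0.13, 0, 0], 0],
    [[-0.17, 0, 0], 0],
    [[-0.17, 0, 0], 0],
    [[-0.17, 0, 0], 0],
    [[-0.17, 0, 0], 0],
    [[-0.17, 0, 0], 0],
    [[-0.17, 0, 0], 0],
  ],
)

```text
time_s: 22.28
tcp_pos: [453.0, 354.4, 170.7]
ee_rot: [0.58, 0.402, 0.581, -0.405]
force: [-0.3, -0.3, -0.9]
finger_gap: 25.3
```

```bash
python3 plan.py 482.9 -118 173 -0.036; python3 - <<'E'
from h import *
C=both()
cv2.imwrite("pics/g9.png",np.hstack([crop(C["top"]["im"],90,180,110,100,3.6),crop(C["side"]["im"],130,60,110,100,3.6)]))
E
```

```text
tool x in world [-0.004 -0.002 -1.   ] jaw 0.3549 tcp [453.  354.4 170.7] gap 25.3 t 22.28 F [-0.3 -0.3 -0.9] q6 0.13
err [  29.9 -472.4    2.3] shift m [-0.0013 -0.1361  0.4534] turn 0.3909
```

View pics/g9.png

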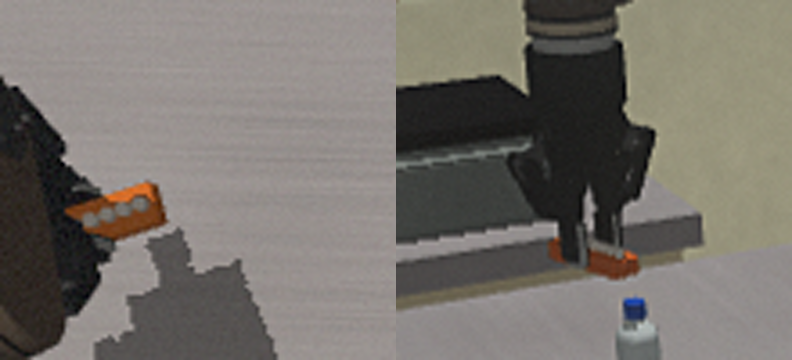

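>>> carry_out(
  commands=[
    [[0, -0.0115, 0.0378], 0.033],
    [[0, -0.023, 0.0756], 0.065],
    [[0, -0.0344, 0.1134], 0.098],
    [[0, -0.0459, 0.1512], 0.13],
    [[0, -0.0574, 0.189], 0.163],
    [[0, -0.0689, 0.2268], 0.196],
    [[0, -0.0803, 0.2645], 0.228],
    [[0, -0.0918, 0.3023], 0.261],
    [[0, -0.1033, 0.3401], 0.293],
    [[0, -0.1148, 0.3779], 0.326],
    [[0, -0.1262, 0.4157], 0.358],
    [[0, -0.1377, 0.4535], 0.391],
    [[0, -0.1377, 0.4535], 0.391],
    [[0.04, -0.1377, 0.4535], 0.391],
    [[0.08, -0.1377, 0.4535], 0.391],
    [[0.105, -0.1377, 0.4535], 0.391],
    [[0.105, -0.1377, 0.4535], 0.391],
    [[0.105, -0.1377, 0.4535], 0.391],
    [[0.105, -0.1377, 0.4535], 0.391],
    [[0.105, -0.1377, 0.4535], 0.391],
  ],
)

```text
time_s: 24.05
tcp_pos: [484.7, -118.5, 70.9]
ee_rot: [0.493, 0.509, 0.49, -0.508]
force: [0.0, -0.7, -0.4]
finger_gap: 25.2
```

>>> carry_out(
  commands=[
    [[0, 0, 0], 0],
    [[0, 0, 0], 0],
    [[0, 0, 0], 0],
    [[0, 0, 0], 0],
    [[0, 0, 0], 0],
    [[0, 0, 0], 0],
  ],
)

```text
time_s: 24.55
tcp_pos: [482.9, -117.9, 68.6]
ee_rot: [0.491, 0.509, 0.491, -0.509]
force: [0.4, 0.0, -0.1]
finger_gap: 25.5
```

```bash
python3 plan.py 482.9 -118 44 -0.036; python3 - <<'E'
from h import *
C=both()
cv2.imwrite("pics/g10.png",np.hstack([crop(C["top"]["im"],270,170,110,100,3.6),crop(C["side"]["im"],220,180,110,100,3.6)]))
E
```

```text
tool x in world [ 0. -0. -1.] jaw -0.036 tcp [ 482.9 -117.9   68.6] gap 25.5 t 24.55 F [ 0.4  0.  -0.1] q6 -0.41
err [  0.   -0.1 -24.6] shift m [0.0246 0.     0.0001] turn -0.0
```

View pics/g10.png

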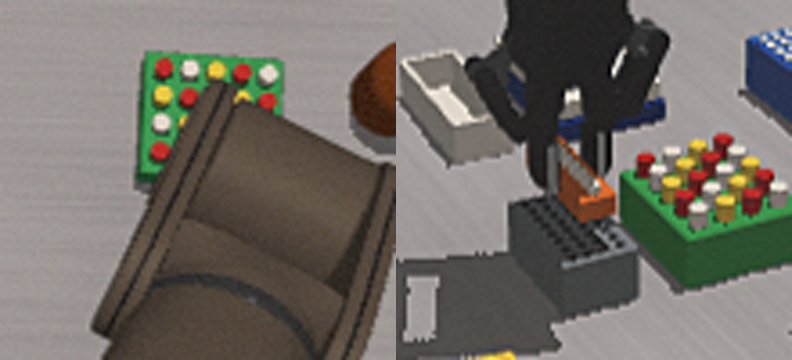

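>>> carry_out(
  commands=[
    [[0.01, 0, 0], 0],
    [[0.018, 0, 0], 0],
    [[0.0246, 0, 0], 0],
    [[0.0246, 0, 0], 0],
    [[0.0246, 0, 0], 0],
    [[0.0246, 0, 0], 0],
    [[0.0246, 0, 0], 0],
    [[0.0246, 0, 0], 0],
    [[0.0246, 0, 0], 0],
    [[0.0246, 0, 0], 0],
    [[0.0246, 0, 0], 0],
    [[0.0246, 0, 0], 0],
  ],
)

```text
time_s: 25.65
tcp_pos: [482.9, -117.9, 43.8]
ee_rot: [0.491, 0.509, 0.491, -0.509]
force: [-0.4, 0.4, -0.1]
finger_gap: 25.3
```

>>> carry_out(
  commands=[
    [[0, 0, 0], 0],
    [[0, 0, 0], 0],
    [[0, 0, 0], 0],
    [[0, 0, 0], 0],
    [[0, 0, 0], 0],
    [[0, 0, 0], 0],
  ],
  grip=0.5,
)

```text
time_s: 26.15
tcp_pos: [482.9, -117.9, 43.8]
ee_rot: [0.491, 0.509, 0.491, -0.509]
force: [-0.1, -0.3, 0.2]
finger_gap: 42.7
```

>>> carry_out(
  commands=[
    [[-0.02, 0, 0], 0],
    [[-0.05, 0, 0], 0],
    [[-0.09, 0, 0], 0],
    [[-0.13, 0, 0], 0],
    [[-0.17, 0, 0], 0],
    [[-0.18, 0, 0], 0],
    [[-0.18, 0, 0], 0],
    [[-0.18, 0, 0], 0],
    [[-0.18, 0, 0], 0],
  ],
  grip=1,
)

```text
time_s: 26.9
tcp_pos: [481.6, -117.3, 221.4]
ee_rot: [-0.49, -0.508, -0.492, 0.509]
force: [-0.4, 0.1, -0.5]
finger_gap: 85.2
```

```bash
python3 plan.py 598 -345.6 224 1.57;  python3 -c "
import numpy as np
print(np.arctan2(607.1-642.8,-256.4+434.4))"
```

```text
tool x in world [-0.004  0.002 -1.   ] jaw -0.0361 tcp [ 481.6 -117.3  221.4] gap 85.2 t 26.9 F [-0.4  0.1 -0.5] q6 -0.41
err [ 116.4 -228.3    2.6] shift m [-0.0035  0.1245  0.2239] turn 1.5355
-0.19793569158951124
```

>>> carry_out(
  commands=[
    [[0, 0.0177, 0.0321], -0.019],
    [[0, 0.0354, 0.0642], -0.039],
    [[0, 0.0531, 0.0963], -0.058],
    [[0, 0.0707, 0.1284], -0.078],
    [[0, 0.0884, 0.1605], -0.097],
    [[0, 0.1061, 0.1926], -0.117],
    [[0, 0.1238, 0.2247], -0.136],
    [[0, 0.1238, 0.2247], -0.136],
    [[0.03, 0.1238, 0.2247], -0.136],
    [[0.06, 0.1238, 0.2247], -0.136],
    [[0.08, 0.1238, 0.2247], -0.136],
    [[0.08, 0.1238, 0.2247], -0.136],
    [[0.08, 0.1238, 0.2247], -0.136],
    [[0.08, 0.1238, 0.2247], -0.136],
    [[0.08, 0.1238, 0.2247], -0.136],
    [[0.08, 0.1238, 0.2247], -0.136],
    [[0.08, 0.1238, 0.2247], -0.136],
    [[0.08, 0.1238, 0.2247], -0.136],
    [[0.08, 0.1238, 0.2247], -0.136],
  ],
)

```text
time_s: 28.48
tcp_pos: [598.7, -347.1, 144.7]
ee_rot: [0.525, 0.474, 0.524, -0.474]
force: [0.0, 0.5, 0.4]
finger_gap: 85.5
```

```bash
python3 plan.py 598.5 -347 15 0.1; python3 - <<'E'
from h import *
C=both()
np.savez("cams3.npz",**{n+k:C[n][k] for n in C for k in C[n]})
cv2.imwrite("pics/p3.png",np.hstack([crop(C["top"]["im"],295,175,70,90,5.5),crop(C["side"]["im"],235,190,70,90,5.5)]))
cv2.imwrite("pics/g11.png",np.hstack([crop(C["top"]["im"],350,130,110,100,3.6),crop(C["side"]["im"],310,200,110,100,3.6)]))
E
```

```text
tool x in world [ 0.001 -0.001 -1.   ] jaw 0.1001 tcp [ 598.7 -347.1  144.7] gap 85.5 t 28.48 F [0.  0.5 0.4] q6 -0.77
err [-2.000e-01  1.000e-01 -1.297e+02] shift m [ 0.1297 -0.0003 -0.0002] turn 0.0001
```

View pics/p3.png

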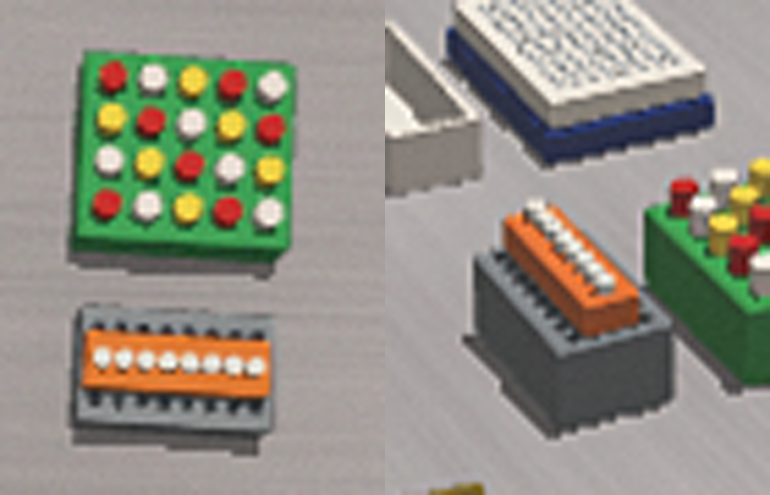

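View pics/g11.png

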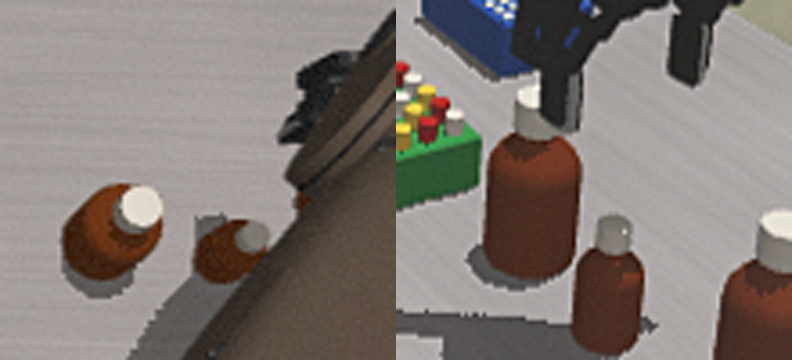

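```bash
python3 - <<'E'
from scan import *
C=load("cams3.npz");p=P["rack"]
f=lambda r:[(float(a),[int(x) for x in b]) for a,b in r]
print("strip x top",f(scan(C,"top",p,56,"x",-38,38,-125,-80)))
print("strip y top",f(scan(C,"top",p,56,"y",-111,-94,-50,-35)),f(scan(C,"top",p,56,"y",-111,-94,35,52)))
print("side x",f(scan(C,"side",p,56,"x",-38,38,-125,-80)))
print("side y z56",f(scan(C,"side",p,56,"y",-111,-94,-55,-35)),f(scan(C,"side",p,56,"y",-111,-94,35,52)),"z40",f(scan(C,"side",p,40,"y",-111,-94,-55,-30)))
print("block y",f(scan(C,"top",p,40,"y",-125,-118,-60,-35)),f(scan(C,"top",p,40,"y",-125,-118,35,60)))
print("block side y z0",f(scan(C,"side",p,0,"y",-125,-80,-60,-35)))
for th in(-.03,-.02,-.01,0,.01,.02): print(th,[max(abs(v) for v in b) for a,b in scan(C,"top",p,56,"x",-38,38,-120,-84,th=th)])
E
```

```text
strip x top [(-122.7, [-24, -24, -24]), (-115.4, [-4, 23, 63]), (-105.4, [58, 38, 6]), (-98.4, [-55, -34, 1]), (-90.6, [21, -9, -51])]
strip y top [(-40.3, [-29, -6, 26])] [(43.8, [7, -16, -50]), (50.3, [30, 30, 31])]
side x [(-124.7, [-10, -2, 15]), (-115.0, [6, 22, 49]), (-101.8, [47, 41, 23]), (-94.7, [-42, -30, -3]), (-88.7, [34, 14, -22]), (-80.5, [-7, -5, -6]), (-80.3, [-7, -5, -6])]
side y z56 [(-42.7, [9, 21, 40])] [(42.6, [30, 19, 3])] z40 [(-47.9, [21, 21, 19]), (-39.0, [-34, -22, 4])]
block y [(-46.0, [-12, -13, -16]), (-39.1, [-17, -17, -18])] [(39.9, [18, 18, 17]), (44.4, [-15, -14, -13]), (49.6, [29, 29, 32])]
block side y z0 [(-44.9, [-40, -41, -43])]
-0.03 [62.0, 55.0, 55.0, 53.0, 50.0]
-0.02 [63.0, 56.0, 54.0, 51.0]
-0.01 [64.0, 57.0, 55.0, 51.0]
0 [63.0, 58.0, 55.0, 51.0]
0.01 [62.0, 57.0, 54.0, 51.0]
0.02 [61.0, 56.0, 53.0, 50.0]
```

The strip sits centred on the block within about 1 to 2 mm and parallel to it. Now I go down on the small amber bottle, with the jaw axis pointing away from both neighbouring bottles.

>>> carry_out(
  commands=[
    [[0.02, 0, 0], 0],
    [[0.045, 0, 0], 0],
    [[0.075, 0, 0], 0],
    [[0.1, 0, 0], 0],
    [[0.12, 0, 0], 0],
    [[0.129, 0, 0], 0],
    [[0.129, 0, 0], 0],
    [[0.129, 0, 0], 0],
    [[0.129, 0, 0], 0],
    [[0.129, 0, 0], 0],
    [[0.129, 0, 0], 0],
    [[0.129, 0, 0], 0],
    [[0.129, 0, 0], 0],
    [[0.129, 0, 0], 0],
    [[0.129, 0, 0], 0],
  ],
)

```text
time_s: 29.83
tcp_pos: [598.5, -346.9, 15.0]
ee_rot: [0.524, 0.474, 0.524, -0.474]
force: [-0.2, 0.6, -0.1]
finger_gap: 85.4
```

```bash
python3 plan.py 598.5 -347 15 0.1; python3 - <<'E'
from h import *
C=both()
cv2.imwrite("pics/g12.png",np.hstack([crop(C["top"]["im"],350,150,110,90,3.6),crop(C["side"]["im"],310,220,110,90,3.6)]))
E
```

```text
tool x in world [ 0. -0. -1.] jaw 0.1 tcp [ 598.5 -346.9   15. ] gap 85.4 t 29.83 F [-0.2  0.6 -0.1] q6 -0.77
err [-0.  -0.1 -0. ] shift m [ 0.     -0.      0.0001] turn 0.0
```

View pics/g12.png

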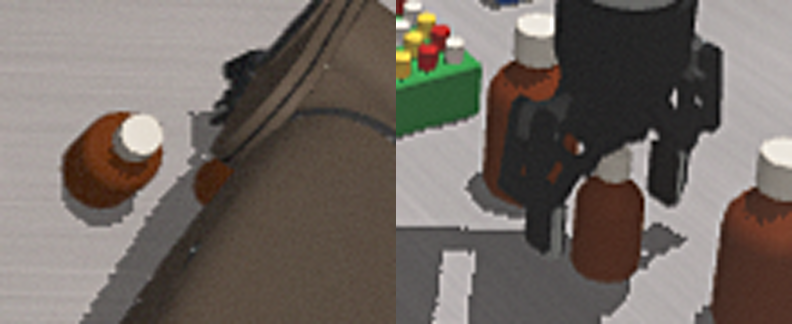

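>>> carry_out(
  commands=[
    [[0, 0, 0], 0],
    [[0, 0, 0], 0],
    [[0, 0, 0], 0],
    [[0, 0, 0], 0],
    [[0, 0, 0], 0],
    [[0, 0, 0], 0],
    [[0, 0, 0], 0],
    [[0, 0, 0], 0],
    [[0, 0, 0], 0],
    [[0, 0, 0], 0],
    [[0, 0, 0], 0],
  ],
  grip=0,
  squeeze=30,
)

```text
time_s: 30.85
tcp_pos: [598.6, -347.0, 15.0]
ee_rot: [0.524, 0.474, 0.524, -0.474]
force: [0.3, -0.5, 0.0]
finger_gap: 38.9
```

>>> carry_out(
  commands=[
    [[-0.02, 0, 0], 0],
    [[-0.05, 0, 0], 0],
    [[-0.09, 0, 0], 0],
    [[-0.12, 0, 0], 0],
    [[-0.15, 0, 0], 0],
    [[-0.17, 0, 0], 0],
    [[-0.17, 0, 0], 0],
    [[-0.17, 0, 0], 0],
    [[-0.17, 0, 0], 0],
    [[-0.17, 0, 0], 0],
    [[-0.17, 0, 0], 0],
    [[-0.17, 0, 0], 0],
  ],
)

```text
time_s: 31.85
tcp_pos: [597.8, -346.4, 182.5]
ee_rot: [0.523, 0.474, 0.526, -0.474]
force: [-0.0, 0.3, -0.9]
finger_gap: 38.9
```

```bash
python3 plan.py 592.5 -9.6 185 0; python3 - <<'E'
from h import *
C=both()
cv2.imwrite("pics/g13.png",np.hstack([crop(C["top"]["im"],350,150,110,90,3.6),crop(C["side"]["im"],310,160,110,150,3.6)[60:384]]))
E
```

```text
tool x in world [-0.003  0.002 -1.   ] jaw 0.0999 tcp [ 597.8 -346.4  182.5] gap 38.9 t 31.85 F [-0.   0.3 -0.9] q6 -0.77
err [ -5.3 336.8   2.5] shift m [-0.0018  0.0284 -0.3356] turn 0.0999
```

View pics/g13.png

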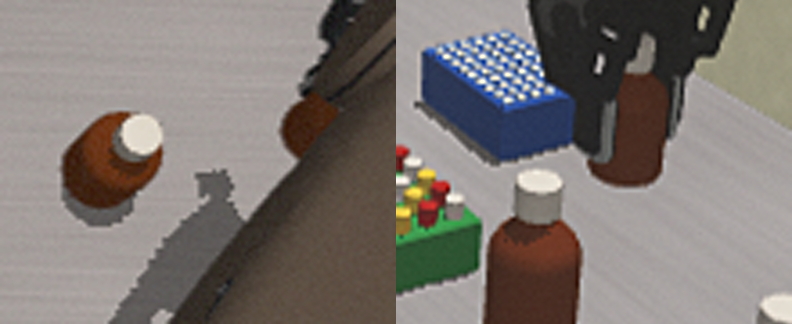

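>>> carry_out(
  commands=[
    [[0, 0.0028, -0.0336], 0.01],
    [[0, 0.0055, -0.0673], 0.02],
    [[0, 0.0083, -0.1009], 0.03],
    [[0, 0.0111, -0.1345], 0.04],
    [[0, 0.0139, -0.1682], 0.05],
    [[0, 0.0166, -0.2018], 0.06],
    [[0, 0.0194, -0.2354], 0.07],
    [[0, 0.0222, -0.269], 0.08],
    [[0, 0.0249, -0.3027], 0.09],
    [[0, 0.0277, -0.3363], 0.1],
    [[0, 0.0277, -0.3363], 0.1],
    [[0.03, 0.0277, -0.3363], 0.1],
    [[0.06, 0.0277, -0.3363], 0.1],
    [[0.09, 0.0277, -0.3363], 0.1],
    [[0.12, 0.0277, -0.3363], 0.1],
    [[0.13, 0.0277, -0.3363], 0.1],
    [[0.13, 0.0277, -0.3363], 0.1],
    [[0.13, 0.0277, -0.3363], 0.1],
    [[0.13, 0.0277, -0.3363], 0.1],
    [[0.13, 0.0277, -0.3363], 0.1],
  ],
)

```text
time_s: 33.62
tcp_pos: [594.5, -10.0, 57.5]
ee_rot: [0.501, 0.501, 0.499, -0.499]
force: [-0.3, 0.8, -0.8]
finger_gap: 38.8
```

>>> carry_out(
  commands=[
    [[0, 0, 0], 0],
    [[0, 0, 0], 0],
    [[0, 0, 0], 0],
    [[0, 0, 0], 0],
    [[0, 0, 0], 0],
    [[0, 0, 0], 0],
  ],
)

```text
time_s: 34.12
tcp_pos: [592.4, -9.5, 54.8]
ee_rot: [0.5, 0.5, 0.5, -0.5]
force: [-0.2, 0.5, -0.4]
finger_gap: 38.8
```

```bash
python3 plan.py 592.5 -9.6 15.5 0; python3 - <<'E'
from h import *
C=both()
cv2.imwrite("pics/g14.png",np.hstack([crop(C["top"]["im"],200,150,170,110,2.6),crop(C["side"]["im"],220,130,120,110,2.6)]))
E
```

```text
tool x in world [-0. -0. -1.] jaw 0.0001 tcp [592.4  -9.5  54.8] gap 38.8 t 34.12 F [-0.2  0.5 -0.4] q6 -0.19
err [  0.1  -0.1 -39.3] shift m [0.0393 0.0001 0.0001] turn 0.0001
```

View pics/g14.png

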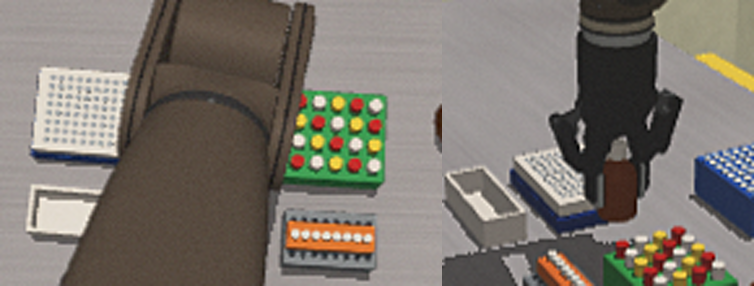

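>>> carry_out(
  commands=[
    [[0.015, 0, 0], 0],
    [[0.028, 0, 0], 0],
    [[0.036, 0, 0], 0],
    [[0.0394, 0, 0], 0],
    [[0.0394, 0, 0], 0],
    [[0.0394, 0, 0], 0],
    [[0.0394, 0, 0], 0],
    [[0.0394, 0, 0], 0],
    [[0.0394, 0, 0], 0],
    [[0.0394, 0, 0], 0],
    [[0.0394, 0, 0], 0],
    [[0.0394, 0, 0], 0],
    [[0.0394, 0, 0], 0],
    [[0.0394, 0, 0], 0],
  ],
)

```text
time_s: 35.38
tcp_pos: [592.5, -9.5, 15.5]
ee_rot: [0.5, 0.5, 0.5, -0.5]
force: [-0.4, 0.1, -1.0]
finger_gap: 39.2
```

>>> carry_out(
  commands=[
    [[0, 0, 0], 0],
    [[0, 0, 0], 0],
    [[0, 0, 0], 0],
    [[0, 0, 0], 0],
    [[0, 0, 0], 0],
    [[0, 0, 0], 0],
    [[0, 0, 0], 0],
    [[0, 0, 0], 0],
  ],
  grip=0.85,
)

```text
time_s: 36.05
tcp_pos: [592.5, -9.5, 15.4]
ee_rot: [0.5, 0.5, 0.5, -0.5]
force: [-0.3, -1.5, 0.7]
finger_gap: 72.4
```

>>> carry_out(
  commands=[
    [[-0.015, 0, 0], 0],
    [[-0.04, 0, 0], 0],
    [[-0.07, 0, 0], 0],
    [[-0.11, 0, 0], 0],
    [[-0.15, 0, 0], 0],
    [[-0.19, 0, 0], 0],
    [[-0.2, 0, 0], 0],
    [[-0.2, 0, 0], 0],
    [[-0.2, 0, 0], 0],
    [[-0.2, 0, 0], 0],
    [[-0.2, 0, 0], 0],
  ],
)

```text
time_s: 36.97
tcp_pos: [590.9, -9.2, 212.1]
ee_rot: [0.498, 0.499, 0.502, -0.501]
force: [-0.4, 0.2, -0.5]
finger_gap: 72.6
```

>>> carry_out(
  commands=[
    [[0, 0, -0.035], 0],
    [[0, 0, -0.07], 0],
    [[0, 0, -0.105], 0],
    [[0, 0, -0.14], 0],
    [[0, 0, -0.175], 0],
    [[0, 0, -0.21], 0],
    [[0, 0, -0.245], 0],
    [[0, 0, -0.28], 0],
    [[0, 0, -0.315], 0],
    [[0, -0.02, -0.35], 0],
    [[0, -0.04, -0.38], 0],
    [[0, -0.06, -0.4], 0],
    [[0, -0.06, -0.4], 0],
    [[0, -0.06, -0.4], 0],
    [[0, -0.06, -0.4], 0],
  ],
)

```text
time_s: 38.22
tcp_pos: [532.1, 390.0, 213.6]
ee_rot: [-0.5, -0.499, -0.5, 0.501]
force: [0.1, 0.0, 0.6]
finger_gap: 72.5
```

```bash
python3 - <<'E'
from h import *
C=both()
np.savez("cams4.npz",**{n+k:C[n][k] for n in C for k in C[n]})
cv2.imwrite("pics/fin_t.png",C["top"]["im"]);cv2.imwrite("pics/fin_s.png",C["side"]["im"])
cv2.imwrite("pics/fin_z.png",np.hstack([crop(C["top"]["im"],205,165,150,90,3),crop(C["side"]["im"],235,160,100,90,3)]))
E
```

```text
(no output)
```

View pics/fin_t.png

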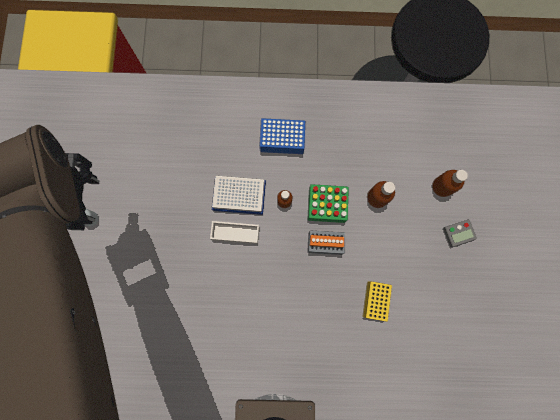

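View pics/fin_s.png

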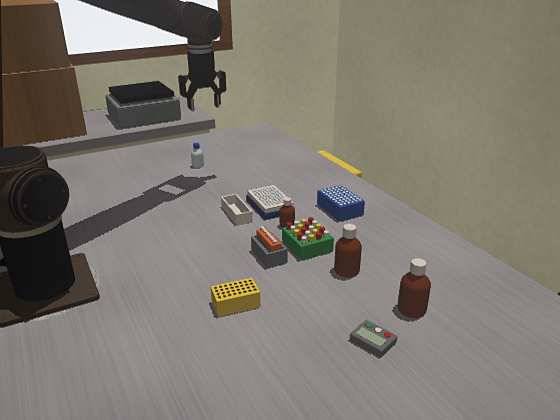

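View pics/fin_z.png

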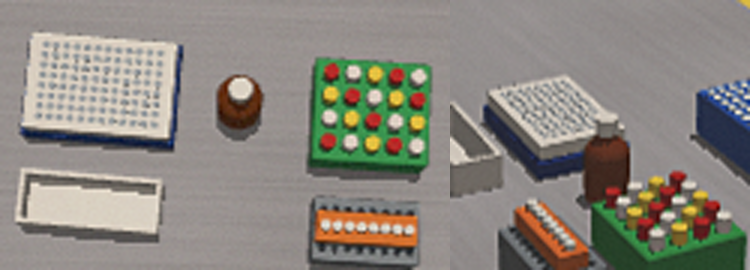

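```bash
python3 - <<'E'
from scan import *
C=load("cams4.npz");print(least_squares(lambda P:np.r_[proj(C["top"],P)[0]-(284.7,195),proj(C["side"],P)[0]+sh-(286.3,199.3)],[590,-10,80]).x.round(1), ray(C["top"],(284.7,195),80).round(1))
f=lambda r:[(float(a),[int(x) for x in b]) for a,b in r]
p=P["plate"]
print("trough",f(scan(C,"top",p,32,"x",-50,50,-128,-70)),f(scan(C,"top",p,32,"y",-115,-85,-70,-50)),f(scan(C,"top",p,32,"y",-115,-85,50,70)))
# bystander diff vs start
A=load("cams.npz")
for n,v,r in(("timer","top",(440,215,40,35)),("tips","top",(255,112,55,45)),("clear","side",(185,138,25,32)),("timer","side",(345,315,60,45)),("tips","side",(312,180,58,42)),("yellow","top",(360,275,40,55))):
    x,y,w,h=r;print(n,v,np.abs(A[v]["im"][y:y+h,x:x+w].astype(int)-C[v]["im"][y:y+h,x:x+w]).mean().round(2))
E
```

```text
[589.   -8.9  77.6] [588.   -8.7  80. ]
trough [(-123.8, [47, 51, 54]), (-90.0, [-40, -43, -45]), (-82.1, [40, 43, 45]), (-76.2, [-15, -19, -20])] [(-65.1, [-12, -11, -11]), (-59.5, [31, 35, 37]), (-53.7, [-6, -6, -7])] [(50.2, [-35, -38, -40]), (55.8, [35, 37, 39]), (61.3, [-15, -20, -21])]
timer top 3.78
tips top 3.84
clear side 1.78
timer side 2.31
tips side 1.96
yellow top 3.85
```

```bash
python3 -c "
from workcell import ctrl
print(ctrl.state()['time_s']);print(ctrl.finish_job())"
```

```text
38.3167
the job is handed in; nothing more can be done
None
```

I moved the trough, block, strip and small amber bottle in the order you gave, then handed the job in at 38.3 s with the arm clear of everything. None of the readings during the moves came near the force limits.

The last checks, from edge scans of the camera images:

| Item | Result |
|---|---|
| Trough | About 30 mm gap to the plate, off centre by 0.6 mm, parallel to the plate |
| Block | About 30 to 30.5 mm gap to the rack, off centre by up to about 1 mm, parallel to the rack |
| Strip | On top of the block, off centre by about 1–2 mm lengthwise, parallel. The top view shows 1.7 mm and the side view about 0. |
| Amber bottle | Upright, at about (589, −9) mm, 2–4 mm toward the robot from the line between plate and rack |
| Clear bottle, timer, tip box | No visible change from the first pictures |

- **"Midway" for the amber bottle:** this could mean midway between the two centres or the middle of the free gap, which lie about 8.5 mm apart. I aimed between the two, so the bottle is about 4–5 mm off either reading along the line.
- **Disagreeing measurement:** a first corner-click fit put the trough gap at 31.8 mm. The edge scan, which I trust more, gave 30.2 mm, so I left the trough where it was.
- **Camera mismatch:** the two cameras disagreed by about 1 px, which I corrected for.

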